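# Fit the filter cartridge to the jeweller's bench dust extractor

## Robot

A 6-joint arm with a two-finger parallel gripper is mounted at the origin on the work surface. World frame = base frame: x ahead of the robot, y to its left, z up, the work surface at z = 0. Lengths are in m, angles in rad, forces in N, time in s.
With the tool pointing down it reaches from about 0.25 to 0.775 m from the base axis. Payload 4 kg.
Tool frame: the origin (TCP) lies between the finger pads; the fingertips stand 14 mm ahead of it and the grasp point (between the pads) lies 5 mm behind it; z points along the fingers, y is the direction in which the jaws open and shut (so a half turn about z gives the same grasp; the last joint's range is limited). The gripper opens to 94 mm and grips with 3 to 60 N. Pads are 16 mm wide; open, the fingers measure 119 mm over their backs; the gripper's body (75 mm by 177 mm) begins 78 mm behind the grasp point.
Start: joints at [1.24, 0.087, 1.371, -0, 1.684, -0.103], TCP at [0.124, 0.536, 0.22] pointing down, gripper open.
Joint ranges: [-3.1, 3.1], [-0.76, 2.03], [0.27, 2.55], [-1.08, 4.22], [0.17, 2.65], [-2.57, 2.57]. Speed limits (rad/s): [2.79, 2.79, 3.14, 3.14, 3.14, 3.14].

## Interface

Orientations are given as [roll, pitch, yaw] about the fixed x, y, z axes, in that order (R = Rz(yaw) Ry(pitch) Rx(roll)).
In Python, from bench import robot, cams, spotter gives the robot as it stands.
- The arm moves only by the shell command python3 -m inch 'ROWS'. ROWS is JSON, a list of rows, each an object of numbers: "grip": the opening, from 0 (shut) to 1 (fully open); "dx", "dy", "dz": the shift along the tool's x, y, z in units of 25 mm (1.0 is 25 mm); "rx", "ry", "rz": the turn, a rotation vector about the tool's x, y, z in units of 5 degrees (1.0 is 5 degrees). A call has 1 to 12 rows; each row shifts and turns the pose as measured when the row begins, along the tool's axes as they then stand; what a row does not reach is not made up. A row lasts 1/8 s, in which the tool goes at most 62.5 mm and 10.7 degrees, less where a joint would pass 70% of its speed; a pose out of reach is approached as far as the arm can. A call is refused whole if a number of a shift passes 1 or a number of a turn 1, either way. A call with a gripper value outside its range is refused whole. The fingers move at their own pace and stop on an object; the grip force is fixed at half the most. Time passes only in rows, so rows that do not move let the fingers close. It gives the time, the measured TCP pose, the force and the opening at its end, in the units of the state.
- robot.get_obs(): the state, without advancing time (a new reading comes with each control period).
- cams.snapshot(name): name is "side" or "top"; returns a dict with "frame" (400x640x3 uint8, red, green, blue), "intrinsics" (3x3 intrinsics, pixels), "eye" and "orientation" of the camera in the world. Camera axes: x right, y up, looking along -z (the intrinsics and any distortion apply to the point x, -y, -z); pixel columns grow to the right and rows downward; lengths in m; the calibration is good to about 2 mm. A picture is of the moment at which its call begins. There is no depth.
- robot.close_job(): hands the job in, once; it reports no verdict.
Trained networks look in a picture, given as the dict that the camera call returned (one of the last four; its "shot" number tells which), for a name from the list of things; names that differ only in an ending like _2 or _b are one class to them, and where a whole thing is asked for, a point or a joint stands for the part that bears it (a point fixed in the world has none). Each returns a list of dicts, best first, with "score" (0 to 1); they miss things now and then, are a little off and sometimes report something else, mostly with a low value. They report only what shows in the picture. A call takes as long as a camera call. They do not tell look-alikes from the thing itself.
- spotter.regions_of(picture, query): "pixels" (400x640 bool, what is visible of it) and "extent" ([left, top, right, bottom] in pixels, round what is visible of it).
- spotter.place_of(picture, query): "pixel" ([column, row] in pixels: a listed point, or the origin of a listed thing).
The state is a dict: "time": time; "joint_positions": joint angles; "qvel": joint speeds; "joint_torque": joint torques, N m; "tool_pos": TCP position; "ee_rot": TCP orientation; "wrist_force": force on the tool from outside, world axes, zero at the start; "wrist_torque": the same for the moment, N m; "width": finger opening in m.
Only numpy, scipy, OpenCV 4.12 (cv2) and the standard library are available. Lean on these libraries where they do the work, as an engineer would, in place of code of your own. Each camera call takes 0.05 s, during which the arm holds its last target.

## Task

The dust extractor's filter cartridge is stored under the roof of the low steel stand. Draw it out by the end of its orange lever handle and set it down upright on the bench clear of the stand, let go, then take it again by the middle of the handle and lock it in the extractor's port: lugs into the slots, press down against the spring, turn clockwise (seen from above) about a quarter turn to the stop, and let it spring up so that the lugs seat in their pockets. Keep the cartridge upright throughout, leave the ring mandrel, file, magnet and bottle where they are, and let go of the cartridge at the end.

Things in the scene. Friction and masses are not known exactly. Their poses are not given: they have to be found in the camera images.
- cartridge: Loose filter cartridge, 0.17 to 0.29 kg: upright white barrel 52 mm across, origin at the centre of its underside, flat top at z = 58 mm. On it an orange bar handle along own x, 16 mm thick (along y), top at z = 86 mm; over the barrel (x = -25 to 25 mm) it stands on the flat top. Own z is up. Turned by half a turn it fits just as well.
- lever (a point): Point near the free end of the cartridge's handle: at own (76, 0, 74) mm of the cartridge. From x = 25 to x = 90 mm the handle is a free lever, 16 mm thick, z = 62 to 86 mm.
- lug (a point): Outer face of one of the cartridge's two steel lugs: own (0, 33, 29) mm; the other is at (0, -33, 29). Each is 12 mm wide (along x), z = 25 to 33 mm. Red dashes on the cartridge's top mark them.
- stand: Fixed low steel stand; origin at the bench surface, own x points out of its open front, z up. The cartridge stands inside on the bench, its lever out of the front. Roof x = -55 to 35 mm, y = -48 to 48 mm, z = 94 to 100 mm. Side cheeks of the same length, inner faces at y = -41 and 41 mm; closed at the back (x = -49 mm).
- extractor: Fixed dust extractor, blue housing 140 x 140 mm, 70 mm high; origin on the bench below the port's centre, z up. In the middle an aluminium collar 88 mm across, z = 70 to 100 mm, bore 57 mm. A cartridge just put in rests with its origin at z = 67 mm; pressed home 49 mm; it can turn only below 55 mm (best about 52); locked, it has sprung up to 60 mm.
- port (a point): Centre of the mouth of the extractor's port, on its axis, level with the collar's top, 100 mm above the bench; axes as the extractor's.
- slot (a point): One of the two lug slots in the collar's lip (red marks), at the collar's top at own +y of the extractor; the other is opposite at -y. 20 mm wide, 12 mm deep: the lip's underside is at z = 88 mm. So the cartridge enters with its lever along the extractor's +x or -x.
- pocket (a point): Locked place of the lug that entered at the slot of slot, 80 degrees clockwise of it seen from above (green dot; the other lies opposite). In the lip's underside is a pocket 5 mm deep with +-4 degrees of play, into which the lug rises; turning ends at a stop at about 84 degrees. Anticlockwise is blocked.
- plunger (a joint): Yellow spring plunger in the port that carries the cartridge's underside: 0 = up, grows as it is pressed down, to 0.018 m. Spring force 5.5 N at 0, 9 N at 0.007 (locked position), 11.5 N at 0.012, 14.5 N at 0.018. The cartridge's origin is at z = 67 mm less this value.
- mandrel: Bystander, loose: upright steel ring mandrel on a round foot 44 mm across, 150 mm tall, 25 mm thick at the bottom. Origin at the centre of the underside, z up.
- file: Bystander, loose: flat file lying on the bench along its own x, from x = -75 mm (wooden handle end, 22 mm thick) to +78 mm; origin on the bench under its middle. Up to 22 mm high.
- magnet: Bystander, loose: red horseshoe magnet lying flat, 40 x 36 mm, 18 mm high; origin at the centre of the underside.
- bottle: Bystander, loose: amber bottle, 40 mm across, 75 mm tall, standing about 250 mm in front of the stand. Origin at the centre of the underside.
Mind the look-alikes: they are no part of the job. What is shaped like the cartridge but blue, purple or turquoise is not meant.

How it is judged:
On the way, in this order (a step that is already met when the one before it is completed fails the run):
1. the cartridge stands on the bench, clear of the stand's roof, let go (x of cartridge in the frame of stand above 0.062 m and height (world z) of cartridge below 0.006 m and angle between cartridge's own z axis and vertical below 0.1 rad and contact force between the fingers and cartridge below 0.3 N), for 0.2 s.
2. the cartridge is in the port, pressed down against the spring (horizontal distance between cartridge and port below 0.006 m and value of joint plunger above 0.011 m), for 0.1 s.
At the end, for the whole second after the job is handed in: The cartridge is locked in the port: on the port axis within 5 mm, origin 57 to 63 mm above the bench (lugs up in their pockets), turned 72 to 88 degrees from the slots, upright within 0.08 rad, at rest and let go; mandrel, file, magnet and bottle each within 25 mm of where they began (horizontal distance between cartridge and port below 0.005 m and z of cartridge in the frame of extractor between 0.057 and 0.063 m and angle between the x axis of cartridge and the x axis of extractor, either way round between 1.26 and 1.54 rad and angle between cartridge's own z axis and vertical below 0.08 rad and linear speed of cartridge below 0.01 m/s and contact force between the fingers and cartridge below 0.3 N and distance of each of mandrel, file, magnet, bottle from where it was at the start of the episode below 0.025 m); the robot touches nothing.
It fails at once if the cartridge is tipped (angle between cartridge's own z axis and vertical above 0.5 rad).
It fails at once if the mandrel is knocked over or shifted (distance of mandrel from where it was at the start of the episode above 0.025 m or angle between mandrel's own z axis and vertical above 0.4 rad).
It fails at once if the bottle is knocked over or shifted (distance of bottle from where it was at the start of the episode above 0.025 m or angle between bottle's own z axis and vertical above 0.4 rad).
It fails at once if the file is shifted (distance of file from where it was at the start of the episode above 0.025 m).
It fails at once if the magnet is shifted (distance of magnet from where it was at the start of the episode above 0.025 m).
It also fails if it takes over 58 s, if anything falls off the work surface, if the arm or the gripper's body presses on something with over 40 N, if the wrist force passes 120 N, or if a joint passes its speed limit or range.

## Working session

There is one attempt and no reset: what is moved stays moved. The work goes in short steps, Python scripts to look and compute and a shell command to move; the robot and the scene stay as the last step left them, time stands still between calls to the robot, and variables do not carry over. Pictures are saved under pics/ and viewed, and the job is handed in when it is done.

```bash
ls; mkdir -p pics; cat > h.py <<'E'
import numpy as np, cv2
from bench import robot, cams, spotter
def ray(p,px):
    K=np.array(p["intrinsics"]);R=np.array(p["orientation"])
    if R.shape!=(3,3):
        from scipy.spatial.transform import Rotation as Ro
        R=Ro.from_euler('xyz',R).as_matrix() if R.size==3 else Ro.from_quat(R).as_matrix()
    d=np.linalg.inv(K)@np.array([px[0],px[1],1.]);d=R@np.array([d[0],-d[1],-d[2]])
    return np.array(p["eye"]),d
def atz(p,px,z):
    e,d=ray(p,px);return e+d*(z-e[2])/d[2]
def save(p,n): cv2.imwrite("pics/"+n,p["frame"][:,:,::-1])
def proj(p,X):
    K=np.array(p["intrinsics"]);R=np.array(p["orientation"])
    if R.shape!=(3,3):
        from scipy.spatial.transform import Rotation as Ro
        R=Ro.from_euler('xyz',R).as_matrix() if R.size==3 else Ro.from_quat(R).as_matrix()
    c=R.T@(np.array(X)-np.array(p["eye"]));v=K@np.array([c[0],-c[1],-c[2]]);return v[:2]/v[2]
E
python3 - <<'E'
from h import *
for n in("top","side"):
    p=cams.snapshot(n);save(p,n+"0.png")
    print(n,[ (k,np.round(p[k],3).tolist()) for k in p if k!="frame"])
    for q in("cartridge","lever","stand","extractor","port","slot","pocket","lug","mandrel","file","magnet","bottle"):
        try: print(q,[(np.round(d["pixel"]).tolist(),round(d["score"],2),np.round(atz(p,d["pixel"],{"lever":.074,"port":.1,"slot":.1,"pocket":.088,"lug":.029}.get(q,0)),3).tolist()[:2]) for d in spotter.place_of(p,q)[:4]])
        except Exception as e: print(q,e)
print(robot.get_obs())
E
```

```text
pics
top [('intrinsics', [[399.407, 0.0, 313.032], [0.0, 399.407, 201.608], [0.0, 0.0, 1.0]]), ('eye', [0.37, 0.087, 1.084]), ('orientation', [0.165, -0.013, -1.546]), ('shot', 1)]
cartridge [([245.0, 279.0], 0.96, [0.338, 0.252]), ([287.0, 172.0], 0.92, [0.634, 0.151]), ([221.0, 201.0], 0.86, [0.545, 0.33]), ([187.0, 256.0], 0.74, [0.393, 0.412])]
lever [([244.0, 310.0], 0.85, [0.265, 0.24]), ([342.0, 163.0], 0.74, [0.643, 0.006]), ([202.0, 267.0], 0.64, [0.366, 0.349]), ([186.0, 205.0], 0.64, [0.522, 0.401])]
stand [([266.0, 229.0], 0.97, [0.472, 0.203])]
extractor [([405.0, 246.0], 0.81, [0.435, -0.175])]
port [([410.0, 241.0], 0.64, [0.443, -0.164])]
slot [([402.0, 248.0], 0.87, [0.424, -0.145])]
pocket [([407.0, 234.0], 0.83, [0.461, -0.158])]
lug [([188.0, 244.0], 0.84, [0.425, 0.403]), ([257.0, 275.0], 0.83, [0.349, 0.219]), ([219.0, 212.0], 0.81, [0.513, 0.326]), ([282.0, 154.0], 0.6, [0.674, 0.164])]
mandrel [([334.0, 250.0], 0.52, [0.42, 0.016])]
file [([388.0, 205.0], 0.72, [0.547, -0.128])]
magnet [([342.0, 162.0], 0.58, [0.666, -0.001]), ([406.0, 249.0], 0.35, [0.427, -0
[... 1293 characters left out ...]
, 182.0], 0.78, [0.694, 0.267])]
{'time': 1.3, 'joint_positions': array([ 1.23990283e+00,  8.71986999e-02,  1.37067639e+00,  5.08318988e-06,
        1.68360078e+00, -1.03062011e-01]), 'qvel': array([-0.00085983,  0.00115447, -0.00073943,  0.00302605, -0.00126418,
       -0.00121303]), 'joint_torque': array([-2.57576539e-04, -3.40039265e+01, -3.02596664e+01,  7.19909230e-02,
        2.37173843e-02, -1.03174821e-05]), 'tool_pos': array([0.12421702, 0.53581587, 0.21951858]), 'ee_rot': array([3.14147597e+00, 6.99100555e-06, 2.91376174e+00]), 'wrist_force': array([-0.0087753 ,  0.10532263, -0.10354334]), 'wrist_torque': array([-0.0195256 , -0.02713558, -0.03751065]), 'width': 0.09406454401527765}
```

View pics/top0.png

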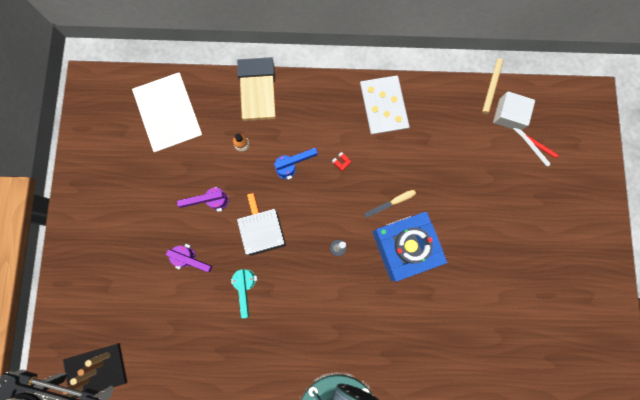

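View pics/side0.png

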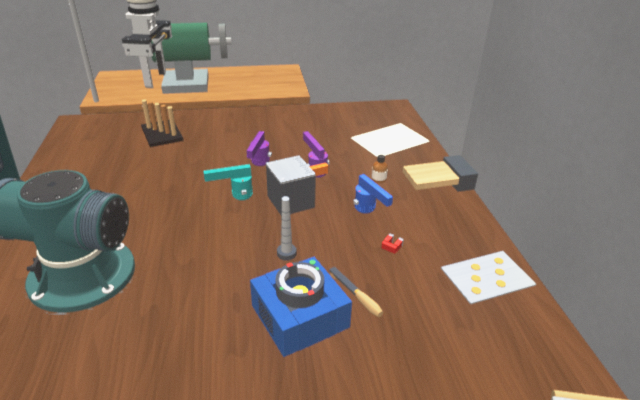

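```bash
python3 - <<'E'
from h import *
p=cams.snapshot("top");s=cams.snapshot("side")
f=p["frame"];a=cv2.resize(f[180:290,210:330],None,fx=6,fy=5.4,interpolation=2);cv2.imwrite("pics/c1.png",cv2.resize(f[180:270,210:320],(770,630)[0:2] and (720,589),interpolation=cv2.INTER_CUBIC)[:,:,::-1])
cv2.imwrite("pics/c2.png",cv2.resize(f[200:290,360:460],(660,594),interpolation=cv2.INTER_CUBIC)[:,:,::-1])
g=s["frame"]
cv2.imwrite("pics/c3.png",cv2.resize(g[140:220,230:340],(792,576),interpolation=cv2.INTER_CUBIC)[:,:,::-1])
cv2.imwrite("pics/c4.png",cv2.resize(g[250:350,240:390],(780,520),interpolation=cv2.INTER_CUBIC)[:,:,::-1])
for nm,P in(("top",p),("side",s)):
    h=cv2.cvtColor(P["frame"],cv2.COLOR_RGB2HSV)
    m=cv2.inRange(h,(8,180,170),(20,255,255))
    n,l,st,c=cv2.connectedComponentsWithStats(m)
    print(nm,[(st[i].tolist(),np.round(c[i],1).tolist()) for i in range(1,n) if st[i][4]>15])
    for q in("stand","extractor"):
        r=spotter.regions_of(P,q)[0];print(q,r["extent"],r["score"])
        cn=cv2.findContours(r["pixels"].astype(np.uint8),0,1)[0];cn=max(cn,key=cv2.contourArea)
        print(cv2.approxPolyDP(cn,2.5,True)[:,0].tolist())
E
```

```text
top [([250, 193, 9, 19, 23], [254.9, 201.8])]
stand [239.6, 208.2, 285.4, 255.2] 0.97
[[275, 209], [238, 219], [247, 254], [285, 245]]
extractor [373.8, 211.5, 447.1, 281.0] 0.67
[[426, 212], [374, 230], [391, 279], [402, 280], [446, 262]]
side [([313, 166, 15, 8, 78], [320.8, 169.6])]
stand [265.4, 159.5, 313.5, 214.7] 0.64
[[300, 157], [266, 163], [268, 198], [280, 214], [283, 197], [288, 198], [291, 213], [314, 206], [315, 175]]
extractor [249.3, 259.7, 351.4, 358.2] 0.74
[[315, 258], [287, 264], [250, 280], [252, 305], [283, 356], [350, 325], [350, 300]]
```

View pics/c1.png

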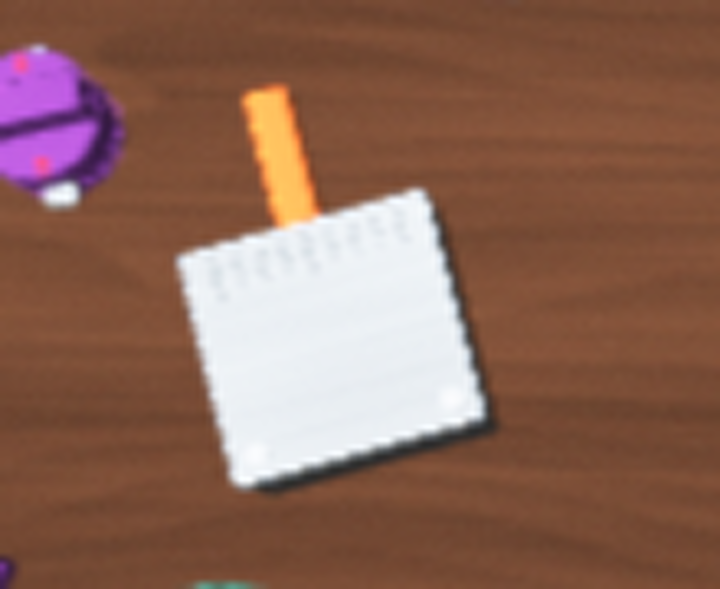

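View pics/c2.png

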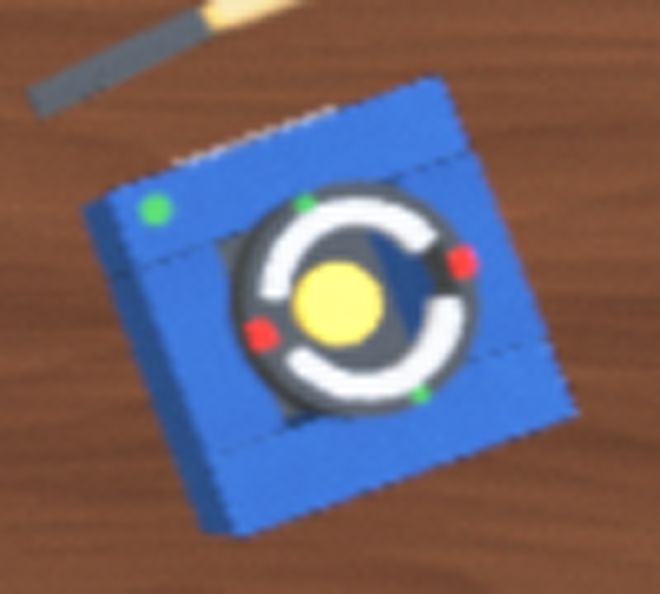

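View pics/c3.png

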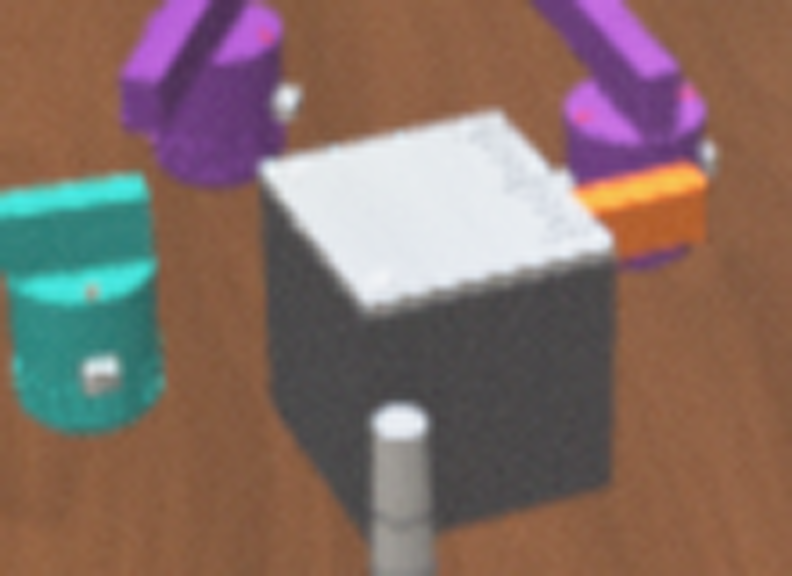

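View pics/c4.png

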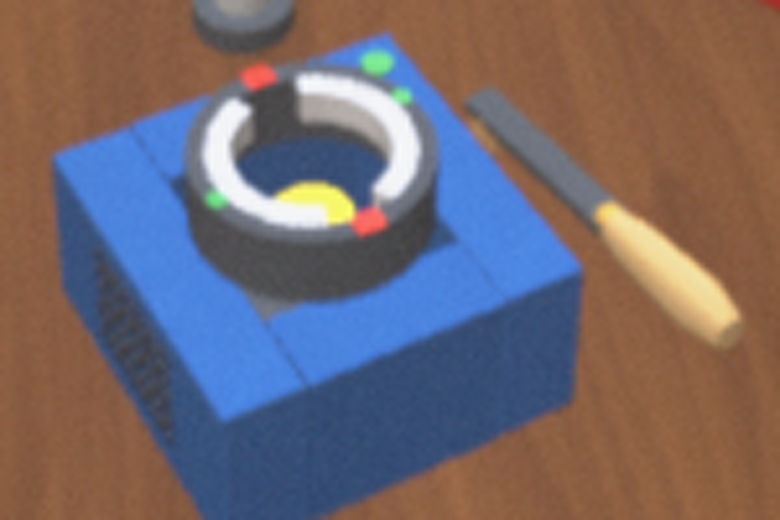

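```bash
python3 - <<'E'
from h import *
p=cams.snapshot("top");s=cams.snapshot("side")
def F(P,pts,sc,off,z):
    out=np.array([atz(P,[(u+.5)/sc-.5+off[0],(v+.5)/sc-.5+off[1]],z)[:2] for u,v in pts]);return out
def show(n,o): print(n,np.round(o,4).tolist(),"mean",np.round(o.mean(0),4))
R=F(p,[(179,258),(425,190),(487,420),(235,487)],6.545,(210,180),.1);show("roofT",R)
def yaw(v): return np.degrees(np.arctan2(v[1],v[0]))
print("yaw",yaw(R[0]-R[3]),yaw(R[1]-R[2]),yaw(R[0]-R[1])-90,yaw(R[3]-R[2])-90)
L=F(p,[(243,95),(288,86),(318,214),(275,228)],6.545,(210,180),.086);show("leverT",L);print((L[0]+L[1])/2,(L[2]+L[3])/2,yaw(L[0]-L[3]),yaw(L[1]-L[2]),yaw(L[0]-L[1])-90)
R=F(s,[(612,240),(368,308),(262,168),(500,115)],7.2,(230,140),.1);show("roofS",R);print(yaw(R[0]-R[1]),yaw(R[3]-R[2]),yaw(R[3]-R[0])-90)
L=F(s,[(690,165),(707,182),(608,207),(575,190)],7.2,(230,140),.086);show("leverS",L)
for P,n,r,g,sc,off in((p,"T",[(262,335),(462,263)],[(305,204),(420,395)],6.6,(360,200)),(s,"S",[(259,77),(369,222)],[(402,96),(216,200)],5.2,(240,250))):
    a=F(P,r,sc,off,.1);b=F(P,g,sc,off,.1);show("red"+n,a);show("green"+n,b)
    print("y-axis",yaw(a[0]-a[1])-90, "green dir",yaw(b[0]-b[1]), np.linalg.norm(a[0]-a[1]))
H=F(p,[(105,203),(440,77),(578,413),(240,535)],6.6,(360,200),.07);show("houseT",H);print(yaw(H[0]-H[3]),yaw(H[1]-H[2]),yaw(H[0]-H[1])-90)
H=F(s,[(54,156),(386,36),(582,272),(222,420)],5.2,(240,250),.07);show("houseS",H);print(yaw(H[1]-H[0])-0,yaw(H[2]-H[3]),yaw(H[1]-H[2])-90)
E
```

```text
roofT [[0.4854, 0.2652], [0.5138, 0.1734], [0.4274, 0.1467], [0.4002, 0.2396]] mean [0.4567 0.2062]
yaw 16.71231553045213 17.17133074677905 17.2037331002102 16.340460802246923
leverT [[0.5512, 0.2466], [0.5552, 0.2293], [0.5055, 0.2154], [0.4996, 0.2316]] mean [0.5279 0.2307]
[0.55321187 0.2379557 ] [0.5025513  0.22349814] 16.164986478460474 15.681108086333218 13.12266968597811
roofS [[0.5137, 0.1775], [0.4294, 0.1463], [0.4016, 0.2386], [0.4869, 0.2647]] mean [0.4579 0.2068]
20.316955403962663 16.975477475943396 17.09925953134912
leverS [[0.5518, 0.2457], [0.5558, 0.2335], [0.519, 0.2213], [0.5093, 0.2339]] mean [0.534  0.2336]
redT [[0.4185, -0.1366], [0.4471, -0.2119]] mean [ 0.4328 -0.1742]
greenT [[0.4677, -0.1533], [0.3978, -0.1951]] mean [ 0.4328 -0.1742]
y-axis 20.835764534222704 green dir 30.877089463047966 0.08056236624365454
redS [[0.4195, -0.1353], [0.4484, -0.2115]] mean [ 0.434  -0.1734]
greenS [[0.4688, -0.152], [0.3986, -0.1943]] mean [ 0.4337 -0.1731]
y-axis 20.78361643350881 green dir 31.05923905437722 0.08149600418619116
houseT [[0.4691, -0.0831], [0.5217, -0.2141], [0.3934, -0.2641], [0.3445, -0.1342]] mean [ 0.4322 -0.1739]
22.274252976359836 21.299570576568353 21.8909384398754
houseS [[0.3448, -0.1343], [0.4732, -0.0861], [0.5223, -0.2159], [0.3933, -0.2632]] mean [ 0.4334 -0.1749]
20.612783834925786 20.146344741564924 20.726239082768757
```

```bash
cat >> h.py <<'E'
from scipy.spatial.transform import Rotation as Ro
def todo(x,y,z,yawdeg):
    o=robot.get_obs();R=Ro.from_euler('xyz',o["ee_rot"]);T=Ro.from_euler('xyz',[np.pi,0,np.radians(yawdeg)])
    d=R.inv().apply(np.array([x,y,z])-o["tool_pos"])/.025
    r=np.degrees((R.inv()*T).as_rotvec())/5
    print("t",round(o["time"],2),"pos",np.round(o["tool_pos"],4),"rpy",np.round(np.degrees(o["ee_rot"]),2),"w",round(o["width"],4),"F",np.round(o["wrist_force"],1),"j6",round(o["joint_positions"][5],2))
    print("shift units",np.round(d,2),"turn units",np.round(r,2))
E
python3 -m inch '[{"rz":-0.98,"grip":0.5},{"rz":-0.98,"grip":0.5},{"rz":-0.98,"grip":0.5},{"rz":-0.98,"grip":0.5},{"rz":-0.98,"grip":0.5},{"rz":-0.98,"grip":0.5}]'
python3 -c "
from h import *
todo(.5395,.2343,.17,196.2)"
```

```text
t 1.7 pos [0.1242 0.5358 0.2195] rpy [180.     0.   166.95] w 0.0936 F [ 1.  -0.4 -1.1] j6 -0.1
shift units [-18.91  -8.     1.98] turn units [ 0.    0.   -5.85]invalid input at $[0]: expected keys grip, dx, dy, dz, rx, ry, rz
```

```bash

python3 -m inch '[{"rz":-0.98,"grip":0.5,"dx":0,"dy":0,"dz":0,"rx":0,"ry":0},{"rz":-0.98,"grip":0.5,"dx":0,"dy":0,"dz":0,"rx":0,"ry":0},{"rz":-0.98,"grip":0.5,"dx":0,"dy":0,"dz":0,"rx":0,"ry":0},{"rz":-0.98,"grip":0.5,"dx":0,"dy":0,"dz":0,"rx":0,"ry":0},{"rz":-0.98,"grip":0.5,"dx":0,"dy":0,"dz":0,"rx":0,"ry":0},{"rz":-0.98,"grip":0.5,"dx":0,"dy":0,"dz":0,"rx":0,"ry":0}]'
python3 -c "
from h import *
todo(.5395,.2343,.17,196.2)"
```

```text
time: 2.45
tool_pos: [0.1242, 0.5358, 0.2195]
ee_rot: [3.142, 0.0, -2.839]
wrist_force: [-0.4, 0.4, 1.1]
width: 0.047
t 2.45 pos [0.1242 0.5358 0.2195] rpy [ 180.      0.   -162.68] w 0.047 F [-0.4  0.4  1.1] j6 -0.63
shift units [-12.27 -16.46   1.98] turn units [0.   0.   0.22]
```

```bash

python3 -m inch '[{"rz":0.2,"grip":0.5,"dx":-0.72,"dy":-0.97,"dz":0,"rx":0,"ry":0},{"rz":0,"grip":0.5,"dx":-0.72,"dy":-0.97,"dz":0,"rx":0,"ry":0},{"rz":0,"grip":0.5,"dx":-0.72,"dy":-0.97,"dz":0,"rx":0,"ry":0},{"rz":0,"grip":0.5,"dx":-0.72,"dy":-0.97,"dz":0,"rx":0,"ry":0},{"rz":0,"grip":0.5,"dx":-0.72,"dy":-0.97,"dz":0,"rx":0,"ry":0},{"rz":0,"grip":0.5,"dx":-0.72,"dy":-0.97,"dz":0,"rx":0,"ry":0},{"rz":0,"grip":0.5,"dx":-0.72,"dy":-0.97,"dz":0,"rx":0,"ry":0},{"rz":0,"grip":0.5,"dx":-0.72,"dy":-0.97,"dz":0,"rx":0,"ry":0},{"rz":0,"grip":0.5,"dx":-0.72,"dy":-0.97,"dz":0,"rx":0,"ry":0},{"rz":0,"grip":0.5,"dx":-0.72,"dy":-0.97,"dz":0,"rx":0,"ry":0},{"rz":0,"grip":0.5,"dx":-0.72,"dy":-0.97,"dz":0,"rx":0,"ry":0},{"rz":0,"grip":0.5,"dx":-0.72,"dy":-0.97,"dz":0,"rx":0,"ry":0}]'
python3 -c "
from h import *
todo(.5395,.2343,.17,196.2)"
```

```text
time: 3.95
tool_pos: [0.4214, 0.3127, 0.22]
ee_rot: [3.14, 0.002, -2.852]
wrist_force: [0.4, -0.3, -0.9]
width: 0.0468
t 3.95 pos [0.4214 0.3127 0.22  ] rpy [ 1.7989e+02  1.3000e-01 -1.6339e+02] w 0.0468 F [ 0.4 -0.3 -0.9] j6 -1.33
shift units [-3.63 -4.36  2.  ] turn units [0.02 0.03 0.08]
```

```bash

python3 -m inch '[{"rz":0.08,"grip":0.5,"dx":-0.72,"dy":-0.87,"dz":0,"rx":0,"ry":0},{"rz":0,"grip":0.5,"dx":-0.72,"dy":-0.87,"dz":0,"rx":0,"ry":0},{"rz":0,"grip":0.5,"dx":-0.72,"dy":-0.87,"dz":0.5,"rx":0,"ry":0},{"rz":0,"grip":0.5,"dx":-0.72,"dy":-0.87,"dz":0.7,"rx":0,"ry":0},{"rz":0,"grip":0.5,"dx":-0.72,"dy":-0.87,"dz":0.8,"rx":0,"ry":0},{"rz":0,"grip":0.5,"dx":0,"dy":0,"dz":0,"rx":0,"ry":0}]'
python3 - <<'E'
from h import *
todo(.5395,.2343,.069,196.2)
p=cams.snapshot("top");save(p,"top1.png");s=cams.snapshot("side");save(s,"side1.png")
cv2.imwrite("pics/s1.png",cv2.resize(s["frame"][100:220,230:390],(800,600),interpolation=cv2.INTER_CUBIC)[:,:,::-1])
E
```

```text
time: 4.7
tool_pos: [0.5437, 0.2295, 0.1692]
ee_rot: [3.139, 0.004, -2.862]
wrist_force: [-0.2, -0.2, -0.8]
width: 0.0467
t 4.7 pos [0.5437 0.2295 0.1692] rpy [ 179.86    0.22 -163.99] w 0.0467 F [-0.2 -0.2 -0.8] j6 -1.55
shift units [0.12 0.22 4.01] turn units [ 0.03  0.04 -0.04]
```

View pics/s1.png

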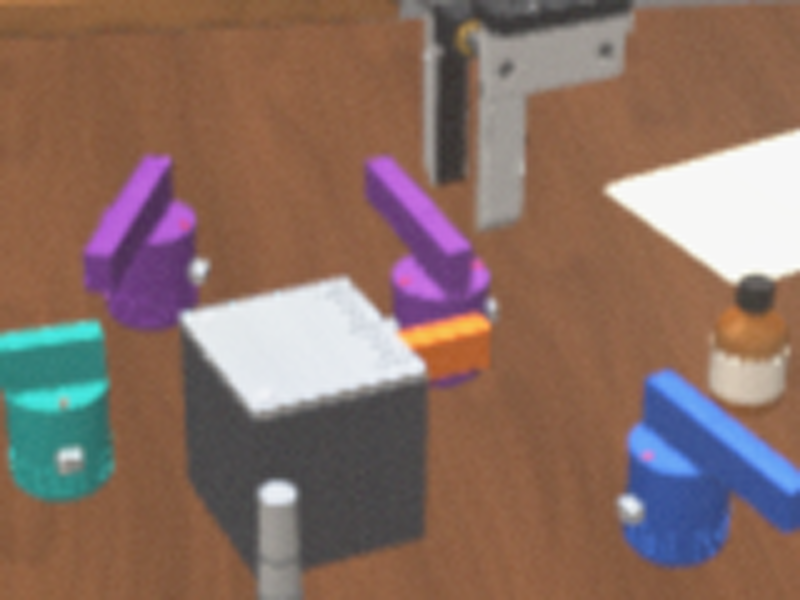

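The fingers hang over the end of the orange lever (enlarged: about (470,200) over the lever at (450,340)), and the space around the lever is free. Going down.

```bash

python3 -m inch '[{"rz":0,"grip":0.5,"dx":0.12,"dy":0.22,"dz":0.8,"rx":0,"ry":0},{"rz":0,"grip":0.5,"dx":0,"dy":0,"dz":0.9,"rx":0.03,"ry":0.04},{"rz":0,"grip":0.5,"dx":0,"dy":0,"dz":0.9,"rx":0,"ry":0},{"rz":0,"grip":0.5,"dx":0,"dy":0,"dz":0.9,"rx":0,"ry":0},{"rz":0,"grip":0.5,"dx":0,"dy":0,"dz":0.4,"rx":0,"ry":0},{"rz":0,"grip":0.5,"dx":0,"dy":0,"dz":0,"rx":0,"ry":0}]'
python3 - <<'E'
from h import *
todo(.5395,.2343,.069,196.2)
s=cams.snapshot("side");
cv2.imwrite("pics/s2.png",cv2.resize(s["frame"][100:220,230:390],(800,600),interpolation=cv2.INTER_CUBIC)[:,:,::-1])
E
```

```text
time: 5.55
tool_pos: [0.5395, 0.2436, 0.0825]
ee_rot: [3.138, 0.02, -2.852]
wrist_force: [1.0, 1.0, -0.1]
width: 0.0471
t 5.55 pos [0.5395 0.2436 0.0825] rpy [ 179.78    1.16 -163.41] w 0.0471 F [ 1.   1.  -0.1] j6 -1.53
shift units [ 0.12 -0.36  0.53] turn units [0.05 0.23 0.08]
```

View pics/s2.png

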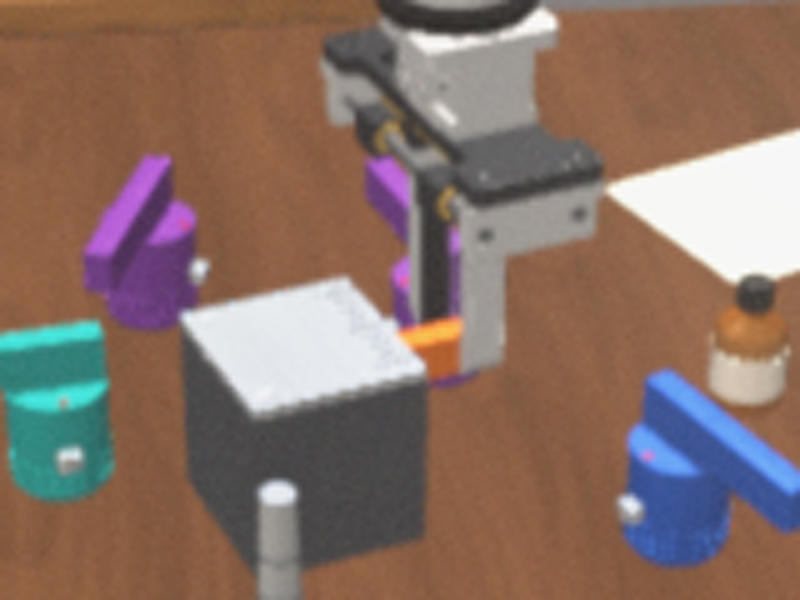

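```bash

python3 -m inch '[{"rz":0.08,"grip":0.5,"dx":0.12,"dy":-0.36,"dz":0.25,"rx":0.05,"ry":0.23},{"rz":0,"grip":0.5,"dx":0,"dy":0,"dz":0.25,"rx":0,"ry":0},{"rz":0,"grip":0.5,"dx":0,"dy":0,"dz":0,"rx":0,"ry":0}]'
python3 - <<'E'
from h import *
todo(.5395,.2343,.069,196.2)
E
```

```text
time: 5.98
tool_pos: [0.5412, 0.234, 0.0724]
ee_rot: [-3.141, 0.004, -2.86]
wrist_force: [0.1, -0.1, 0.1]
width: 0.0468
t 5.97 pos [0.5412 0.234  0.0724] rpy [-179.97    0.25 -163.85] w 0.0468 F [ 0.1 -0.1  0.1] j6 -1.54
shift units [0.06 0.03 0.14] turn units [-0.01  0.05 -0.01]
```

```bash

python3 -m inch '[{"rz":0,"grip":0.5,"dx":0,"dy":0.03,"dz":0.12,"rx":0,"ry":0.05},{"rz":0,"grip":0,"dx":0,"dy":0,"dz":0,"rx":0,"ry":0},{"rz":0,"grip":0,"dx":0,"dy":0,"dz":0,"rx":0,"ry":0},{"rz":0,"grip":0,"dx":0,"dy":0,"dz":0,"rx":0,"ry":0},{"rz":0,"grip":0,"dx":0,"dy":0,"dz":0,"rx":0,"ry":0}]'
python3 - <<'E'
from h import *
todo(.5395,.2343,.069,196.2)
E
```

```text
time: 6.6
tool_pos: [0.5413, 0.2348, 0.0695]
ee_rot: [-3.141, 0.0, -2.86]
wrist_force: [0.4, 0.4, -0.2]
width: 0.016
t 6.6 pos [0.5413 0.2348 0.0695] rpy [-1.7997e+02  2.0000e-02 -1.6386e+02] w 0.016 F [ 0.4  0.4 -0.2] j6 -1.54
shift units [0.08 0.   0.02] turn units [-0.01  0.   -0.01]
```

```bash

python3 -m inch '[{"rz":0,"grip":0,"dx":-0.35,"dy":0,"dz":0,"rx":0,"ry":0},{"rz":0,"grip":0,"dx":-0.45,"dy":0,"dz":0,"rx":0,"ry":0},{"rz":0,"grip":0,"dx":-0.45,"dy":0,"dz":0,"rx":0,"ry":0},{"rz":0,"grip":0,"dx":-0.45,"dy":0,"dz":0,"rx":0,"ry":0}]'
python3 - <<'E'
from h import *
todo(.5413+.0955*.9563,.2348+.0955*.2924,.0695,196.2)
E
```

```text
time: 7.1
tool_pos: [0.5821, 0.2468, 0.0688]
ee_rot: [-3.141, -0.006, -2.86]
wrist_force: [-2.1, -0.7, 0.8]
width: 0.0154
t 7.1 pos [0.5821 0.2468 0.0688] rpy [-179.98   -0.35 -163.85] w 0.0154 F [-2.1 -0.7  0.8] j6 -1.54
shift units [-2.12  0.05 -0.04] turn units [-0.   -0.07 -0.01]
```

```bash

python3 -m inch '[{"rz":0,"grip":0,"dx":-0.45,"dy":0.02,"dz":-0.02,"rx":0,"ry":-0.05},{"rz":0,"grip":0,"dx":-0.45,"dy":0,"dz":0,"rx":0,"ry":0},{"rz":0,"grip":0,"dx":-0.45,"dy":0,"dz":0,"rx":0,"ry":0},{"rz":0,"grip":0,"dx":-0.4,"dy":0,"dz":0,"rx":0,"ry":0},{"rz":0,"grip":0,"dx":-0.3,"dy":0,"dz":0,"rx":0,"ry":0},{"rz":0,"grip":0,"dx":0,"dy":0,"dz":0,"rx":0,"ry":0}]'
python3 - <<'E'
from h import *
todo(.5413+.0955*.9563,.2348+.0955*.2924,.0695,196.2)
s=cams.snapshot("side");p=cams.snapshot("top")
cv2.imwrite("pics/s3.png",cv2.resize(s["frame"][100:220,230:390],(800,600),interpolation=cv2.INTER_CUBIC)[:,:,::-1])
cv2.imwrite("pics/t3.png",cv2.resize(p["frame"][130:250,190:350],(800,600),interpolation=cv2.INTER_CUBIC)[:,:,::-1])
E
```

```text
time: 7.85
tool_pos: [0.6358, 0.2628, 0.0691]
ee_rot: [-3.141, -0.001, -2.86]
wrist_force: [-1.8, -0.7, 1.5]
width: 0.0159
t 7.85 pos [0.6358 0.2628 0.0691] rpy [-1.7998e+02 -7.0000e-02 -1.6386e+02] w 0.0159 F [-1.8 -0.7  1.5] j6 -1.54
shift units [ 0.12  0.03 -0.01] turn units [-0.   -0.01 -0.01]
```

View pics/s3.png

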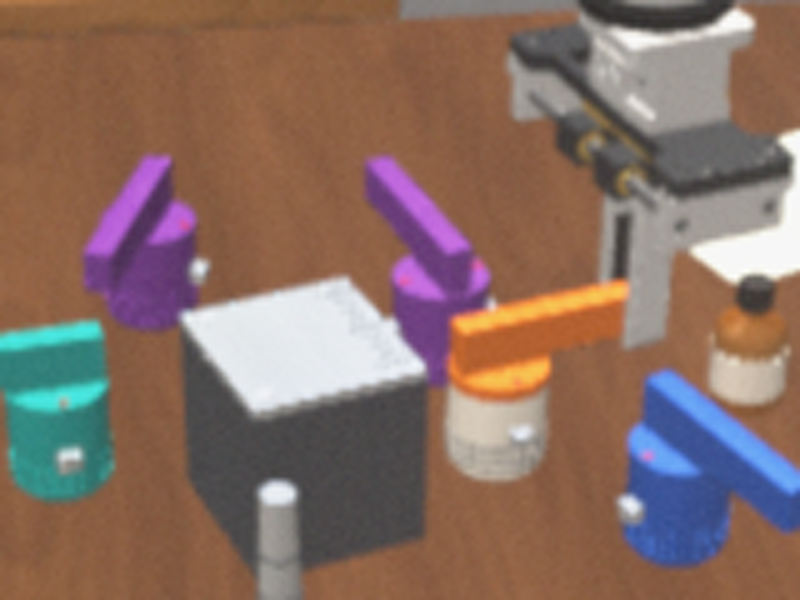

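View pics/t3.png

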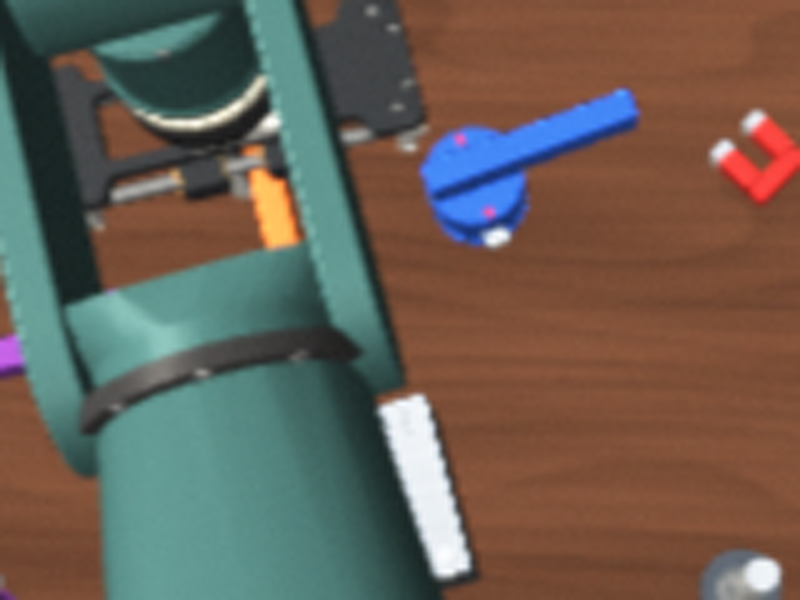

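The cartridge is out, upright and clear of the roof. I'll release it, with a brief pause before lifting.

```bash

python3 -m inch '[{"rz":0,"grip":0.45,"dx":0,"dy":0,"dz":0,"rx":0,"ry":0},{"rz":0,"grip":0.45,"dx":0,"dy":0,"dz":0,"rx":0,"ry":0},{"rz":0,"grip":0.45,"dx":0,"dy":0,"dz":0,"rx":0,"ry":0},{"rz":0,"grip":0.45,"dx":0,"dy":0,"dz":0,"rx":0,"ry":0},{"rz":0,"grip":0.45,"dx":0,"dy":0,"dz":0,"rx":0,"ry":0},{"rz":0,"grip":0.45,"dx":0,"dy":0,"dz":-0.9,"rx":0,"ry":0},{"rz":0,"grip":0.45,"dx":0,"dy":0,"dz":-0.9,"rx":0,"ry":0},{"rz":0,"grip":0.45,"dx":0,"dy":0,"dz":-0.9,"rx":0,"ry":0},{"rz":0,"grip":0.45,"dx":0,"dy":0,"dz":-0.9,"rx":0,"ry":0}]'
python3 - <<'E'
from h import *
s=cams.snapshot("side");p=cams.snapshot("top")
cv2.imwrite("pics/s4.png",cv2.resize(s["frame"][100:220,230:390],(800,600),interpolation=cv2.INTER_CUBIC)[:,:,::-1])
cv2.imwrite("pics/t4.png",cv2.resize(p["frame"][130:250,190:350],(800,600),interpolation=cv2.INTER_CUBIC)[:,:,::-1])
for P in(s,p):
  for q in("cartridge","lever","lug"):
    print(q,[(np.round(d["pixel"]).tolist(),round(d["score"],2),np.round(atz(P,d["pixel"],{"lever":.074,"lug":.029}.get(q,0)),3).tolist()[:2]) for d in spotter.place_of(P,q)])
todo(.55,.237,.15,196)
E
```

```text
time: 9.07
tool_pos: [0.6349, 0.2626, 0.1581]
ee_rot: [-3.141, -0.003, -2.86]
wrist_force: [-0.9, -0.2, -0.1]
width: 0.0422
cartridge [([243.0, 196.0], 0.93, [0.339, 0.247]), ([329.0, 190.0], 0.74, [0.564, 0.246]), ([260.0, 162.0], 0.62, [0.394, 0.413]), ([314.0, 173.0], 0.6, [0.536, 0.337]), ([364.0, 212.0], 0.57, [0.634, 0.138])]
lever [([308.0, 134.0], 0.92, [0.532, 0.425]), ([356.0, 158.0], 0.88, [0.638, 0.279]), ([386.0, 199.0], 0.86, [0.669, 0.084]), ([206.0, 177.0], 0.77, [0.255, 0.233]), ([254.0, 152.0], 0.66, [0.375, 0.34])]
lug [([373.0, 195.0], 0.92, [0.66, 0.167]), ([307.0, 167.0], 0.88, [0.515, 0.325]), ([323.0, 176.0], 0.77, [0.551, 0.271]), ([244.0, 191.0], 0.72, [0.344, 0.227]), ([273.0, 153.0], 0.64, [0.429, 0.409])]
cartridge [([288.0, 168.0], 0.66, [0.645, 0.151]), ([390.0, 205.0], 0.2, [0.546, -0.134])]
lever [([313.0, 150.0], 0.95, [0.674, 0.082]), ([205.0, 268.0], 0.92, [0.364, 0.342]), ([409.0, 233.0], 0.67, [0.463, -0.167]), ([245.0, 161.0], 0.5, [0.641, 0.259]), ([185.0, 206.0], 0.44, [0.519, 0.405])]
lug [([282.0, 157.0], 0.85, [0.666, 0.166]), ([188.0, 245.0], 0.67, [0.422, 0.402])]
t 9.47 pos [0.6342 0.2623 0.1556] rpy [-179.97   -0.32 -163.86] w 0.0422 F [ 0.2 -0.1 -0.7] j6 -1.54
shift units [ 3.52 -0.04  0.24] turn units [-0.01 -0.06  0.03]
```

View pics/s4.png

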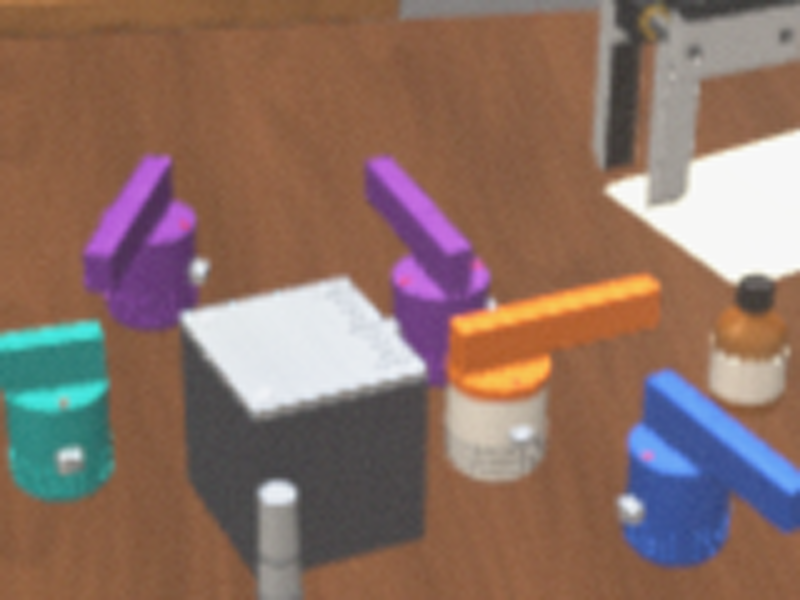

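View pics/t4.png

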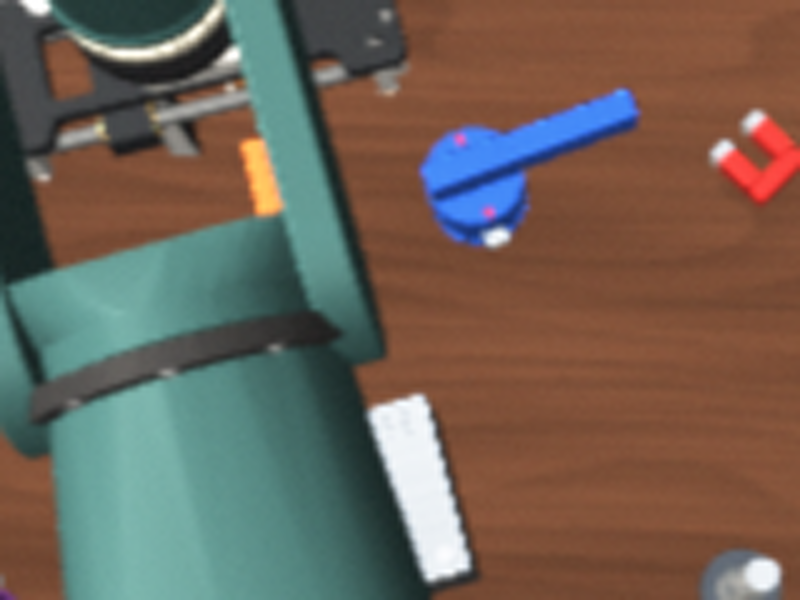

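```bash
python3 - <<'E'
from h import *
s=cams.snapshot("side")
m=cv2.inRange(cv2.cvtColor(s["frame"],cv2.COLOR_RGB2HSV),(5,150,200),(22,255,255))
m[:,:315]=0;m[:,365:]=0;m[:150]=0;m[182:]=0
# bright top face fit
q=lambda u,v,z:atz(s,[(u+.5)/5-.5+230,(v+.5)/5-.5+100],z)[:2]
for n,u,v,z in(("tipA",645,275,.086),("tipB",661,284,.086),("nearA",451,320,.086),("nearB",470,331,.086),("nearfrontbottom",470,370,.058),("tipBbot",661,325,.062)): print(n,np.round(q(u,v,z),4))
# expected model
for c,yw in(([.561,.2412],16.2),([.5605,.2395],16.2)):
  R=Ro.from_euler('z',yw,degrees=True).as_matrix()
  for P in([90,8,86],[90,-8,86],[-25,8,86],[-25,-8,86],[0,-33,29],[0,-18,58],[0,0,0]):
    v=proj(s,R@(np.array(P)/1000)+np.array(c+[0]));print(P,np.round((v-[230,100]+.5)*5-.5))
E
```

```text
tipA [0.6445 0.2747]
tipB [0.6507 0.2645]
nearA [0.5369 0.242 ]
nearB [0.5447 0.2303]
nearfrontbottom [0.5466 0.238 ]
tipBbot [0.652  0.2631]
[90, 8, 86] [647. 276.]
[90, -8, 86] [662. 290.]
[-25, 8, 86] [447. 320.]
[-25, -8, 86] [460. 336.]
[0, -33, 29] [523. 445.]
[0, -18, 58] [512. 382.]
[0, 0, 0] [493. 459.]
[90, 8, 86] [646. 277.]
[90, -8, 86] [661. 291.]
[-25, 8, 86] [446. 322.]
[-25, -8, 86] [460. 337.]
[0, -33, 29] [523. 447.]
[0, -18, 58] [512. 384.]
[0, 0, 0] [493. 461.]
```

```bash

python3 -m inch '[{"rz":0,"grip":0.45,"dx":0,"dy":-0.3,"dz":-0.9,"rx":0,"ry":0},{"rz":0,"grip":0.45,"dx":0.5,"dy":-0.95,"dz":-0.9,"rx":0,"ry":0},{"rz":0,"grip":0.45,"dx":0.5,"dy":-0.95,"dz":0,"rx":0,"ry":0},{"rz":0,"grip":0.45,"dx":0.5,"dy":-0.95,"dz":0,"rx":0,"ry":0},{"rz":0,"grip":0.45,"dx":0.5,"dy":-0.95,"dz":0,"rx":0,"ry":0},{"rz":0,"grip":0.45,"dx":0.5,"dy":-0.95,"dz":0,"rx":0,"ry":0},{"rz":0,"grip":0.45,"dx":0.5,"dy":-0.95,"dz":0,"rx":0,"ry":0},{"rz":0,"grip":0.45,"dx":0.5,"dy":-0.95,"dz":0,"rx":0,"ry":0},{"rz":0,"grip":0.45,"dx":0.5,"dy":-0.95,"dz":0,"rx":0,"ry":0}]'
python3 - <<'E'
from h import *
p=cams.snapshot("top")
cv2.imwrite("pics/t5.png",cv2.resize(p["frame"][145:235,210:330],(800,600),interpolation=cv2.INTER_CUBIC)[:,:,::-1])
todo(.562,.241,.12,196)
for q in("cartridge","lever","lug"):
    print(q,[(np.round(d["pixel"]).tolist(),round(d["score"],2),np.round(atz(p,d["pixel"],{"lever":.074,"lug":.029}.get(q,0)),3).tolist()[:2]) for d in spotter.place_of(p,q)])
E
```

```text
time: 10.65
tool_pos: [0.5878, 0.0296, 0.2058]
ee_rot: [-3.136, -0.008, -2.863]
wrist_force: [0.5, -0.2, -1.0]
width: 0.0424
t 10.7 pos [0.5873 0.0261 0.2061] rpy [-179.52   -0.55 -164.22] w 0.0422 F [-0.5 -1.5  0.2] j6 -1.89
shift units [-1.4   8.57  3.36] turn units [-0.1  -0.11 -0.04]
cartridge [([253.0, 197.0], 0.96, [0.558, 0.242]), ([284.0, 167.0], 0.93, [0.647, 0.161]), ([187.0, 258.0], 0.77, [0.389, 0.41]), ([248.0, 281.0], 0.72, [0.333, 0.246]), ([389.0, 206.0], 0.66, [0.544, -0.132]), ([218.0, 201.0], 0.56, [0.546, 0.339])]
lever [([187.0, 202.0], 0.95, [0.529, 0.4]), ([244.0, 308.0], 0.89, [0.269, 0.239]), ([206.0, 270.0], 0.83, [0.359, 0.339]), ([264.0, 230.0], 0.72, [0.463, 0.2]), ([241.0, 165.0], 0.71, [0.63, 0.267])]
lug [([258.0, 274.0], 0.8, [0.352, 0.217]), ([219.0, 212.0], 0.8, [0.512, 0.326]), ([239.0, 196.0], 0.77, [0.557, 0.277]), ([281.0, 158.0], 0.74, [0.665, 0.168]), ([190.0, 242.0], 0.63, [0.43, 0.397]), ([409.0, 234.0], 0.24, [0.467, -0.178])]
```

View pics/t5.png

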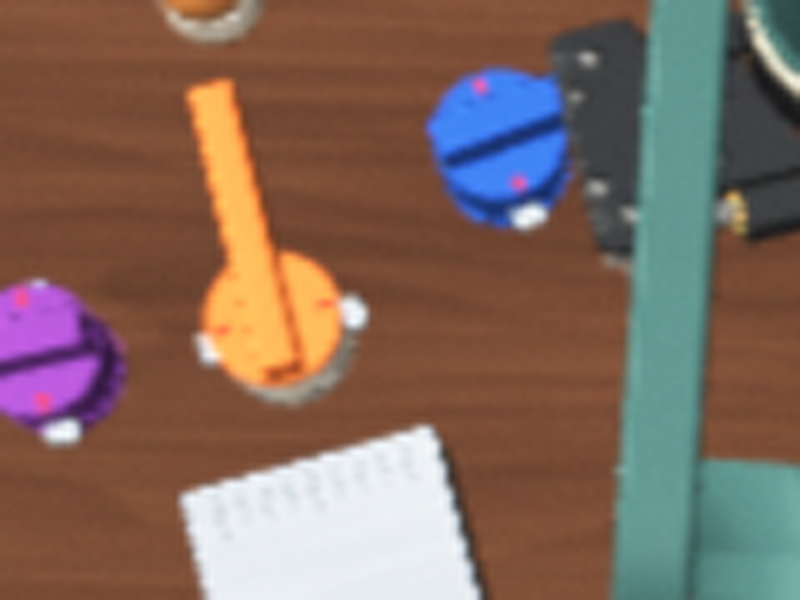

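```bash
python3 - <<'E'
from h import *
p=cams.snapshot("top")
s=800/120
def q(u,v,z): return atz(p,[(u+.5)/s-.5+210,(v+.5)/s-.5+145],z)[:2]
y=lambda v:np.degrees(np.arctan2(v[1],v[0]))
print("disc",q(272.5,319,.058),"marks",q(222,330,.058),q(323,303,.058),q(272.5,316.5,.058),"lugs",q(281,330,.031))
print("lugyaw",y(q(208,347,.031)-q(354,312,.031))-90,"marks",y(q(222,330,.058)-q(323,303,.058))-90)
t=(q(187,93,.086)+q(232,80,.086))/2;n=(q(264,378,.086)+q(298,362,.086))/2
print("handle",t,n,y(t-n),np.linalg.norm(t-n),"origin",n+(t-n)*25/115)
E
```

```text
disc [0.56096705 0.24152175] marks [0.55606226 0.26099932] [0.56787438 0.22210136] [0.56196183 0.24157172] lugs [0.56159524 0.24195805]
lugyaw 15.3463911129096 marks 16.891926785737212
handle [0.64637646 0.26615642] [0.53617053 0.23309602] 16.69858389954991 0.11505796574773579 origin [0.56012834 0.24028306]
```

```bash

python3 -m inch '[{"rz":0,"grip":0.45,"dx":-0.15,"dy":0.9,"dz":0,"rx":-0.1,"ry":-0.1},{"rz":0,"grip":0.45,"dx":-0.15,"dy":0.95,"dz":0,"rx":0,"ry":0},{"rz":0,"grip":0.45,"dx":-0.15,"dy":0.95,"dz":0,"rx":0,"ry":0},{"rz":0,"grip":0.45,"dx":-0.15,"dy":0.95,"dz":0,"rx":0,"ry":0},{"rz":0,"grip":0.45,"dx":-0.15,"dy":0.95,"dz":0,"rx":0,"ry":0},{"rz":0,"grip":0.45,"dx":-0.15,"dy":0.95,"dz":0,"rx":0,"ry":0},{"rz":0,"grip":0.45,"dx":-0.15,"dy":0.95,"dz":0.2,"rx":0,"ry":0},{"rz":0,"grip":0.45,"dx":-0.15,"dy":0.9,"dz":0.6,"rx":0,"ry":0},{"rz":0,"grip":0.45,"dx":-0.15,"dy":0.6,"dz":0.7,"rx":0,"ry":0},{"rz":0,"grip":0.45,"dx":0,"dy":0,"dz":0.7,"rx":0,"ry":0},{"rz":0,"grip":0.45,"dx":0,"dy":0,"dz":0,"rx":0,"ry":0}]'
python3 - <<'E'
from h import *
todo(.561,.2412,.0765,196.4)
E
```

```text
time: 12.28
tool_pos: [0.5561, 0.2641, 0.1484]
ee_rot: [3.127, 0.001, -2.841]
wrist_force: [-0.6, -0.3, 0.7]
width: 0.0424
t 12.28 pos [0.5561 0.2641 0.1484] rpy [ 1.7916e+02  3.0000e-02 -1.6278e+02] w 0.0424 F [-0.6 -0.3  0.7] j6 -1.53
shift units [ 0.08 -0.98  2.86] turn units [0.17 0.   0.16]
```

```bash

python3 -m inch '[{"rz":0.16,"grip":0.45,"dx":0.08,"dy":-0.9,"dz":0,"rx":0.17,"ry":0},{"rz":0,"grip":0.45,"dx":0,"dy":0,"dz":0.5,"rx":0,"ry":0},{"rz":0,"grip":0.45,"dx":0,"dy":0,"dz":0.6,"rx":0,"ry":0},{"rz":0,"grip":0.45,"dx":0,"dy":0,"dz":0,"rx":0,"ry":0}]'
python3 - <<'E'
from h import *
todo(.561,.2412,.0765,196.4)
E
```

```text
time: 12.78
tool_pos: [0.5625, 0.2377, 0.1198]
ee_rot: [-3.14, 0.002, -2.861]
wrist_force: [-1.1, 0.8, 0.6]
width: 0.0424
t 12.78 pos [0.5625 0.2377 0.1198] rpy [-1.7990e+02  1.2000e-01 -1.6389e+02] w 0.0424 F [-1.1  0.8  0.6] j6 -1.54
shift units [0.02 0.16 1.73] turn units [-0.02  0.02 -0.06]
```

```bash

python3 -m inch '[{"rz":-0.06,"grip":0.45,"dx":0.02,"dy":0.13,"dz":0.5,"rx":0,"ry":0},{"rz":0,"grip":0.45,"dx":0,"dy":0,"dz":0.5,"rx":0,"ry":0},{"rz":0,"grip":0.45,"dx":0,"dy":0,"dz":0.3,"rx":0,"ry":0},{"rz":0,"grip":0.45,"dx":0,"dy":0,"dz":0,"rx":0,"ry":0}]'
python3 - <<'E'
from h import *
todo(.561,.2412,.0765,196.4)
E
```

```text
time: 13.28
tool_pos: [0.5608, 0.2412, 0.0846]
ee_rot: [-3.14, 0.002, -2.854]
wrist_force: [0.2, -0.8, 0.1]
width: 0.0427
t 13.28 pos [0.5608 0.2412 0.0846] rpy [-1.7991e+02  9.0000e-02 -1.6354e+02] w 0.0427 F [ 0.2 -0.8  0.1] j6 -1.54
shift units [-0.01 -0.    0.32] turn units [-0.02  0.02  0.01]
```

```bash

python3 -m inch '[{"rz":0,"grip":0.45,"dx":0,"dy":0,"dz":0.3,"rx":0,"ry":0},{"rz":0,"grip":0.45,"dx":0,"dy":0,"dz":0,"rx":0,"ry":0},{"rz":0,"grip":0,"dx":0,"dy":0,"dz":0,"rx":0,"ry":0},{"rz":0,"grip":0,"dx":0,"dy":0,"dz":0,"rx":0,"ry":0},{"rz":0,"grip":0,"dx":0,"dy":0,"dz":0,"rx":0,"ry":0},{"rz":0,"grip":0,"dx":0,"dy":0,"dz":0,"rx":0,"ry":0}]'
python3 - <<'E'
from h import *
todo(.561,.2412,.0765,196.4)
E
```

```text
time: 14.02
tool_pos: [0.5618, 0.2415, 0.078]
ee_rot: [-3.14, 0.004, -2.854]
wrist_force: [-0.8, -0.3, -1.0]
width: 0.0156
t 14.03 pos [0.5618 0.2415 0.078 ] rpy [-179.9     0.25 -163.53] w 0.0156 F [-0.8 -0.3 -1. ] j6 -1.54
shift units [ 0.03 -0.    0.06] turn units [-0.02  0.05  0.01]
```

```bash

python3 -m inch '[{"rz":0,"grip":0,"dx":0,"dy":0,"dz":-0.4,"rx":0,"ry":0},{"rz":0,"grip":0,"dx":0,"dy":0,"dz":-0.8,"rx":0,"ry":0},{"rz":0,"grip":0,"dx":0,"dy":0,"dz":-0.9,"rx":0,"ry":0},{"rz":0,"grip":0,"dx":0,"dy":0,"dz":-0.9,"rx":0,"ry":0},{"rz":0,"grip":0,"dx":0,"dy":0,"dz":-0.9,"rx":0,"ry":0},{"rz":0,"grip":0,"dx":0,"dy":0,"dz":-0.9,"rx":0,"ry":0},{"rz":0,"grip":0,"dx":0,"dy":0,"dz":-0.9,"rx":0,"ry":0},{"rz":0,"grip":0,"dx":0,"dy":0,"dz":-0.6,"rx":0,"ry":0},{"rz":0,"grip":0,"dx":0,"dy":0,"dz":0,"rx":0,"ry":0}]'
python3 - <<'E'
from h import *
todo(.4332,-.1738,.245,200.9)
s=cams.snapshot("side")
cv2.imwrite("pics/s6.png",cv2.resize(s["frame"][60:210,230:430],(800,600),interpolation=cv2.INTER_CUBIC)[:,:,::-1])
E
```

```text
time: 15.15
tool_pos: [0.559, 0.2411, 0.2396]
ee_rot: [-3.14, -0.003, -2.854]
wrist_force: [-0.4, -0.1, -2.7]
width: 0.0156
t 15.15 pos [0.559  0.2411 0.2396] rpy [-179.91   -0.19 -163.52] w 0.0156 F [-0.4 -0.1 -2.7] j6 -1.54
shift units [  9.53 -14.49  -0.16] turn units [-0.02 -0.04 -0.88]
```

View pics/s6.png

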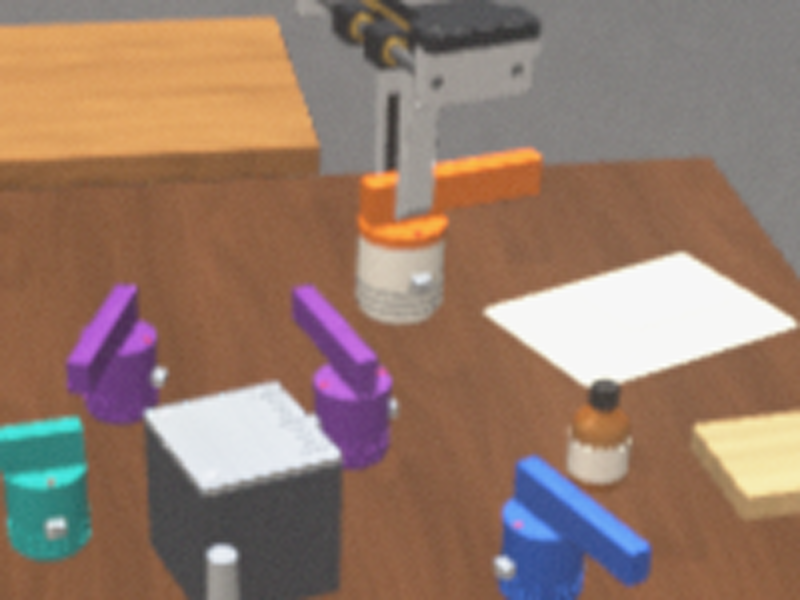

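```bash

python3 -m inch '[{"rz":-0.2,"grip":0,"dx":0.3,"dy":-0.5,"dz":-0.4,"rx":0,"ry":-0.04},{"rz":-0.2,"grip":0,"dx":0.6,"dy":-0.92,"dz":-0.1,"rx":0,"ry":0},{"rz":-0.2,"grip":0,"dx":0.6,"dy":-0.92,"dz":0,"rx":0,"ry":0},{"rz":-0.2,"grip":0,"dx":0.6,"dy":-0.92,"dz":0,"rx":0,"ry":0},{"rz":0,"grip":0,"dx":0.6,"dy":-0.92,"dz":0,"rx":0,"ry":0},{"rz":0,"grip":0,"dx":0.6,"dy":-0.92,"dz":0,"rx":0,"ry":0},{"rz":0,"grip":0,"dx":0.6,"dy":-0.92,"dz":0,"rx":0,"ry":0},{"rz":0,"grip":0,"dx":0.6,"dy":-0.92,"dz":0,"rx":0,"ry":0},{"rz":0,"grip":0,"dx":0.6,"dy":-0.9,"dz":0,"rx":0,"ry":0}]'
python3 - <<'E'
from h import *
todo(.4332,-.1738,.235,200.9)
E
```

```text
time: 16.32
tool_pos: [0.4973, 0.0079, 0.2373]
ee_rot: [3.137, -0.027, -2.778]
wrist_force: [-0.2, 0.5, -2.1]
width: 0.0158
t 16.32 pos [0.4973 0.0079 0.2373] rpy [ 179.72   -1.56 -159.14] w 0.0158 F [-0.2  0.5 -2.1] j6 -2.03
shift units [ 4.98 -5.88  0.2 ] turn units [ 0.06 -0.31 -0.01]
```

```bash

python3 -m inch '[{"rz":0,"grip":0,"dx":0.75,"dy":-0.9,"dz":-0.2,"rx":0.06,"ry":-0.31},{"rz":0,"grip":0,"dx":0.75,"dy":-0.9,"dz":0,"rx":0,"ry":0},{"rz":0,"grip":0,"dx":0.75,"dy":-0.9,"dz":0,"rx":0,"ry":0},{"rz":0,"grip":0,"dx":0.75,"dy":-0.9,"dz":0,"rx":0,"ry":0},{"rz":0,"grip":0,"dx":0.7,"dy":-0.8,"dz":0,"rx":0,"ry":0},{"rz":0,"grip":0,"dx":0.6,"dy":-0.5,"dz":0,"rx":0,"ry":0},{"rz":0,"grip":0,"dx":0,"dy":0,"dz":0,"rx":0,"ry":0}]'
python3 - <<'E'
from h import *
todo(.4332,-.1738,.215,200.9)
E
```

```text
time: 17.2
tool_pos: [0.4335, -0.1496, 0.2322]
ee_rot: [3.131, -0.014, -2.781]
wrist_force: [0.3, 0.0, -2.1]
width: 0.0158
t 17.2 pos [ 0.4335 -0.1496  0.2322] rpy [ 179.38   -0.79 -159.32] w 0.0158 F [ 0.3  0.  -2.1] j6 -2.39
shift units [ 0.34 -0.91  0.68] turn units [ 0.13 -0.16 -0.04]
```

```bash

python3 -m inch '[{"rz":-0.04,"grip":0,"dx":0.3,"dy":-0.85,"dz":0.2,"rx":0.13,"ry":-0.16},{"rz":0,"grip":0,"dx":0,"dy":0,"dz":0,"rx":0,"ry":0},{"rz":0,"grip":0,"dx":0,"dy":0,"dz":0,"rx":0,"ry":0}]'
python3 - <<'E'
from h import *
todo(.4332,-.1738,.215,200.9)
s=cams.snapshot("side");p=cams.snapshot("top")
cv2.imwrite("pics/s7.png",cv2.resize(s["frame"][170:320,220:420],(800,600),interpolation=cv2.INTER_CUBIC)[:,:,::-1])
cv2.imwrite("pics/t7.png",cv2.resize(p["frame"][190:280,360:480],(800,600),interpolation=cv2.INTER_CUBIC)[:,:,::-1])
E
```

```text
time: 17.58
tool_pos: [0.4341, -0.1696, 0.225]
ee_rot: [3.137, -0.0, -2.775]
wrist_force: [0.5, 0.5, -3.0]
width: 0.0158
t 17.57 pos [ 0.4341 -0.1696  0.225 ] rpy [ 179.75   -0.   -159.01] w 0.0158 F [ 0.5  0.5 -3. ] j6 -2.43
shift units [ 0.09 -0.15  0.4 ] turn units [ 0.05 -0.    0.02]
```

View pics/s7.png

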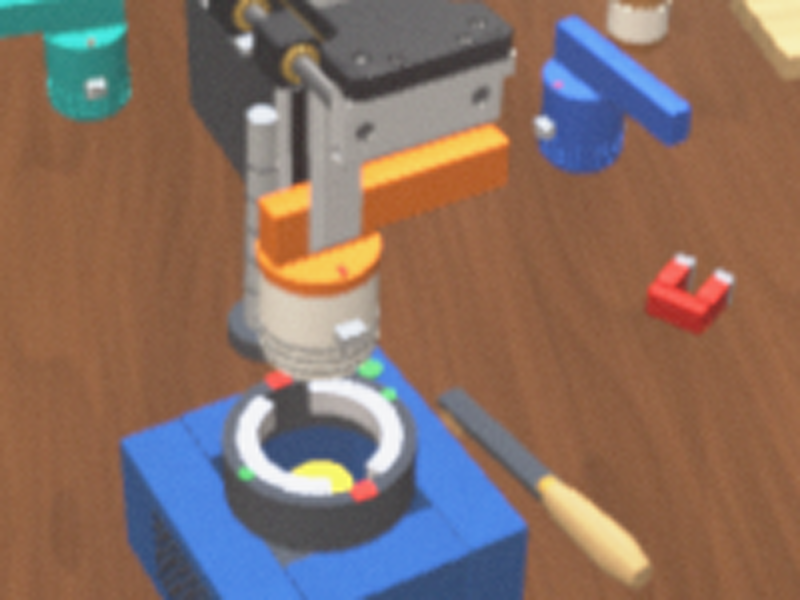

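View pics/t7.png

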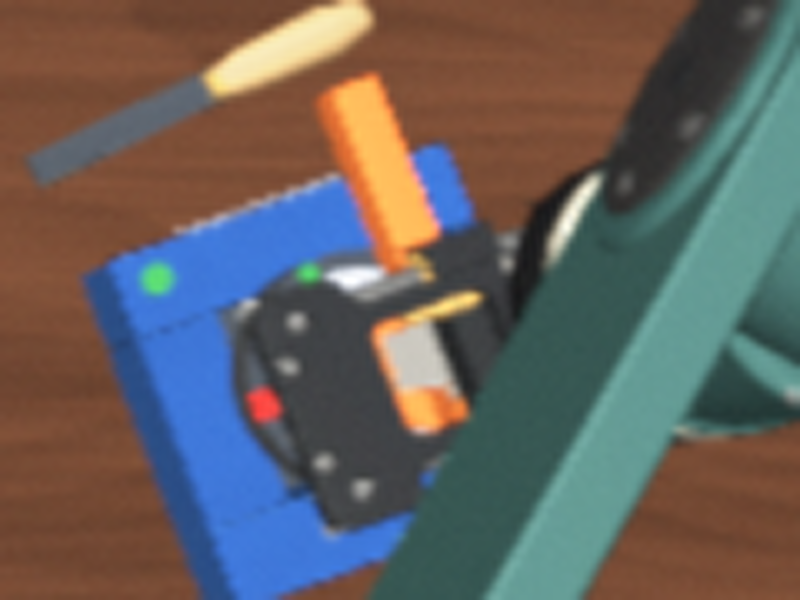

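```bash
python3 - <<'E'
from h import *
s=cams.snapshot("side");o=robot.get_obs();y=20.95
R=Ro.from_euler('z',y,degrees=True).as_matrix()
c=np.array([o["tool_pos"][0],o["tool_pos"][1],o["tool_pos"][2]-.078])-R@[.0005,0,0]
f=lambda X:np.round((proj(s,X)-[220,170]+.5)*4-.5,1)
for P in([90,8,86],[90,-8,86],[90,-8,62],[-25,8,86],[-25,-8,86],[-25,-8,58],[0,-33,29],[0,-18,58]): print(P,f(R@(np.array(P)/1000)+c))
# silhouettes
a=np.linspace(0,2*np.pi,90)
for z,r in((.058,.026),(0,.026)):
    E=np.array([f(c+[r*np.cos(t),r*np.sin(t),z]) for t in a]);print(z,E.min(0),E.max(0))
E=np.array([f(np.array([.4332,-.1738,.1])+[.044*np.cos(t),.044*np.sin(t),0]) for t in a]);print("collar",E.min(0),E.max(0))
h=cv2.cvtColor(s["frame"],cv2.COLOR_RGB2HSV)
m=cv2.inRange(h,(5,150,120),(22,255,255));m[:200]=0;m[245:]=0;m[:,:280]=0;m[:,350:]=0
E
```

```text
[90, 8, 86] [491.1 123.7]
[90, -8, 86] [510.9 142.5]
[90, -8, 62] [508.  187.2]
[-25, 8, 86] [254.6 199.8]
[-25, -8, 86] [272.3 220.8]
[-25, -8, 58] [273.4 274.2]
[0, -33, 29] [354.9 343.1]
[0, -18, 58] [337.9 269.4]
0.058 [255.9 208.1] [379.2 285.1]
0 [258.8 310.6] [377.3 389.7]
collar [220.6 368. ] [416.  505.3]
```

```bash

python3 -m inch '[{"rz":0.02,"grip":0,"dx":0.08,"dy":-0.15,"dz":0.5,"rx":0.05,"ry":0},{"rz":0,"grip":0,"dx":0,"dy":0,"dz":0.5,"rx":0,"ry":0},{"rz":0,"grip":0,"dx":0,"dy":0,"dz":0.3,"rx":0,"ry":0},{"rz":0,"grip":0,"dx":0,"dy":0,"dz":0,"rx":0,"ry":0},{"rz":0,"grip":0,"dx":0,"dy":0,"dz":0,"rx":0,"ry":0}]'
python3 - <<'E'
from h import *
todo(.4337,-.1737,.165,200.9)
E
```

```text
time: 18.35
tool_pos: [0.4334, -0.1733, 0.1897]
ee_rot: [3.142, -0.001, -2.775]
wrist_force: [0.3, -0.3, -2.5]
width: 0.0158
t 18.35 pos [ 0.4334 -0.1733  0.1897] rpy [ 1.7999e+02 -4.0000e-02 -1.5902e+02] w 0.0158 F [ 0.3 -0.3 -2.5] j6 -2.44
shift units [-0.01 -0.02  0.99] turn units [ 0.   -0.01  0.02]
```

Aligned to within 0.5 mm. Lowering into the bore while watching the force.

```bash

python3 -m inch '[{"rz":0.02,"grip":0,"dx":0,"dy":-0.02,"dz":0.4,"rx":0,"ry":0},{"rz":0,"grip":0,"dx":0,"dy":0,"dz":0.4,"rx":0,"ry":0},{"rz":0,"grip":0,"dx":0,"dy":0,"dz":0.2,"rx":0,"ry":0},{"rz":0,"grip":0,"dx":0,"dy":0,"dz":0,"rx":0,"ry":0}]'
python3 - <<'E'
from h import *
todo(.4337,-.1737,.145,200.9)
E
python3 -m inch '[{"rz":0,"grip":0,"dx":0,"dy":0,"dz":0.3,"rx":0,"ry":0},{"rz":0,"grip":0,"dx":0,"dy":0,"dz":0.2,"rx":0,"ry":0},{"rz":0,"grip":0,"dx":0,"dy":0,"dz":0,"rx":0,"ry":0}]'
python3 - <<'E'
from h import *
todo(.4337,-.1737,.145,200.9)
s=cams.snapshot("side")
cv2.imwrite("pics/s8.png",cv2.resize(s["frame"][170:320,220:420],(800,600),interpolation=cv2.INTER_CUBIC)[:,:,::-1])
E
```

```text
time: 18.85
tool_pos: [0.4337, -0.1739, 0.1632]
ee_rot: [-3.141, -0.0, -2.778]
wrist_force: [-0.6, -0.3, -2.2]
width: 0.016
t 18.85 pos [ 0.4337 -0.1739  0.1632] rpy [-1.7999e+02 -3.0000e-02 -1.5914e+02] w 0.016 F [-0.6 -0.3 -2.2] j6 -2.44
shift units [-0.    0.01  0.73] turn units [-0.   -0.01 -0.01]
time: 19.23
tool_pos: [0.4338, -0.174, 0.15]
ee_rot: [-3.141, -0.0, -2.777]
wrist_force: [0.3, -1.1, -3.1]
width: 0.0157
t 19.23 pos [ 0.4338 -0.174   0.15  ] rpy [-1.7997e+02 -1.0000e-02 -1.5914e+02] w 0.0157 F [ 0.3 -1.1 -3.1] j6 -2.44
shift units [0.   0.01 0.2 ] turn units [-0.01 -0.   -0.01]
```

View pics/s8.png

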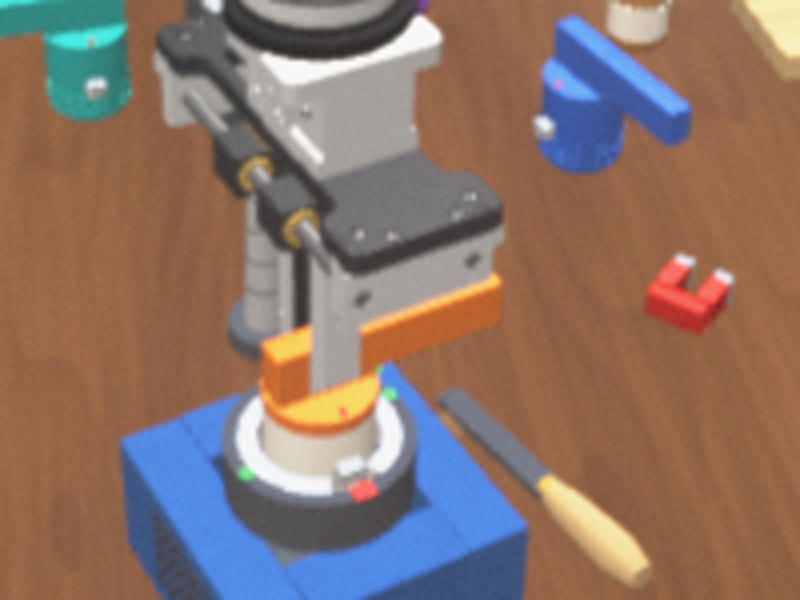

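The lug is over the red slot mark (enlarged (352,472) against (362,490)). Pressing on down.

```bash

python3 -m inch '[{"rz":0,"grip":0,"dx":0,"dy":0,"dz":0.25,"rx":0,"ry":0},{"rz":0,"grip":0,"dx":0,"dy":0,"dz":0.2,"rx":0,"ry":0},{"rz":0,"grip":0,"dx":0,"dy":0,"dz":0.1,"rx":0,"ry":0},{"rz":0,"grip":0,"dx":0,"dy":0,"dz":0,"rx":0,"ry":0}]'
python3 - <<'E'
from h import *
todo(.4337,-.1737,.130,200.9)
E
```

```text
time: 19.77
tool_pos: [0.4347, -0.1744, 0.1398]
ee_rot: [-3.138, 0.002, -2.777]
wrist_force: [-2.1, 1.2, 5.1]
width: 0.0157
t 19.77 pos [ 0.4347 -0.1744  0.1398] rpy [-1.7979e+02  1.4000e-01 -1.5914e+02] w 0.0157 F [-2.1  1.2  5.1] j6 -2.44
shift units [0.03 0.04 0.39] turn units [-0.04  0.03 -0.01]
```

```bash

python3 -m inch '[{"rz":0,"grip":0,"dx":0.03,"dy":0.04,"dz":0.3,"rx":0,"ry":0},{"rz":0,"grip":0,"dx":0,"dy":0,"dz":0.25,"rx":0,"ry":0},{"rz":0,"grip":0,"dx":0,"dy":0,"dz":0.1,"rx":0,"ry":0},{"rz":0,"grip":0,"dx":0,"dy":0,"dz":0.05,"rx":0,"ry":0}]'
python3 - <<'E'
from h import *
todo(.4337,-.1737,.130,200.9)
E
```

```text
time: 20.27
tool_pos: [0.4347, -0.1743, 0.1302]
ee_rot: [-3.133, 0.006, -2.777]
wrist_force: [-4.1, 1.4, 9.7]
width: 0.0157
t 20.27 pos [ 0.4347 -0.1743  0.1302] rpy [-179.52    0.36 -159.12] w 0.0157 F [-4.1  1.4  9.7] j6 -2.44
shift units [0.03 0.04 0.01] turn units [-0.1   0.07 -0.  ]
```

```bash

python3 -m inch '[{"rz":0,"grip":0,"dx":0.06,"dy":0.04,"dz":0.08,"rx":-0.1,"ry":0.07},{"rz":0.8,"grip":0,"dx":0.04,"dy":0.02,"dz":0.06,"rx":0,"ry":0},{"rz":0.9,"grip":0,"dx":0.02,"dy":0.02,"dz":0.06,"rx":0,"ry":0},{"rz":0.9,"grip":0,"dx":0,"dy":0,"dz":0.06,"rx":0,"ry":0}]'
python3 - <<'E'
from h import *
todo(.4332,-.1737,.130,120.9)
E
```

```text
time: 20.78
tool_pos: [0.4347, -0.1753, 0.1332]
ee_rot: [-3.134, 0.011, -3.01]
wrist_force: [-2.9, 2.1, 4.2]
width: 0.0157
t 20.77 pos [ 0.4347 -0.1753  0.1332] rpy [-179.55    0.65 -172.47] w 0.0157 F [-2.9  2.1  4.2] j6 -2.21
shift units [0.05 0.07 0.13] turn units [-0.    0.17 13.32]
```

```bash

python3 -m inch '[{"rz":0,"grip":0,"dx":0.04,"dy":0.05,"dz":0.2,"rx":0,"ry":0.12},{"rz":0.9,"grip":0,"dx":0.02,"dy":0.02,"dz":0.15,"rx":0,"ry":0},{"rz":0.9,"grip":0,"dx":0,"dy":0.02,"dz":0.12,"rx":0,"ry":0},{"rz":0.9,"grip":0,"dx":0,"dy":0.02,"dz":0.1,"rx":0,"ry":0}]'
python3 - <<'E'
from h import *
todo(.4332,-.1737,.130,120.9)
s=cams.snapshot("side")
cv2.imwrite("pics/s9.png",cv2.resize(s["frame"][170:320,220:420],(800,600),interpolation=cv2.INTER_CUBIC)[:,:,::-1])
E
```

```text
time: 21.28
tool_pos: [0.4357, -0.1754, 0.1291]
ee_rot: [-3.127, 0.013, 3.03]
wrist_force: [-3.8, -0.6, 10.5]
width: 0.0156
t 21.27 pos [ 0.4357 -0.1754  0.1291] rpy [-179.14    0.77  173.6 ] w 0.0156 F [-3.8 -0.6 10.5] j6 -1.96
shift units [ 0.11  0.06 -0.04] turn units [-0.09  0.22 10.54]
```

View pics/s9.png

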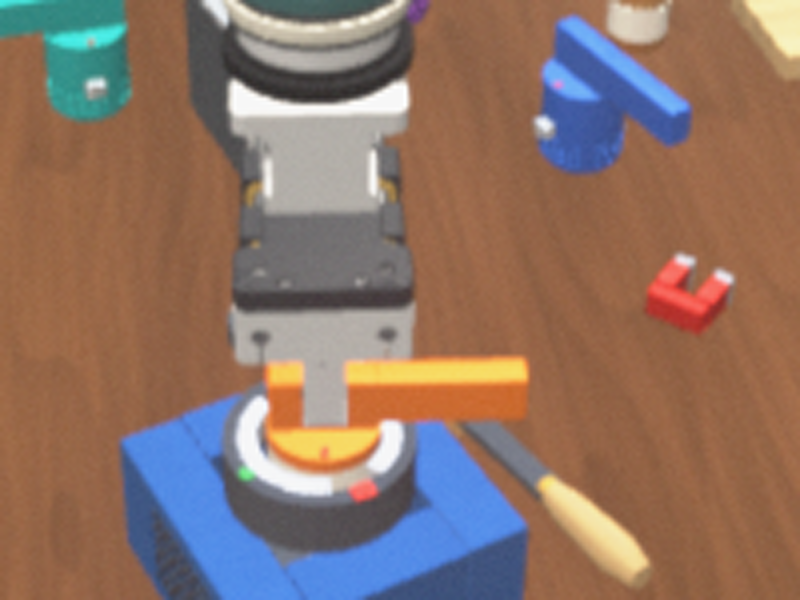

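```bash

python3 -m inch '[{"rz":0.9,"grip":0,"dx":0.1,"dy":0.06,"dz":0.08,"rx":-0.1,"ry":0.2},{"rz":0.9,"grip":0,"dx":0.04,"dy":0.02,"dz":0.1,"rx":0,"ry":0},{"rz":0.9,"grip":0,"dx":0.04,"dy":0.02,"dz":0.1,"rx":0,"ry":0},{"rz":0.9,"grip":0,"dx":0.02,"dy":0.02,"dz":0.1,"rx":0,"ry":0}]'
python3 - <<'E'
from h import *
todo(.4332,-.1737,.130,120.9)
E
```

```text
time: 21.82
tool_pos: [0.4358, -0.1757, 0.131]
ee_rot: [-3.131, 0.017, 2.703]
wrist_force: [-4.5, 0.4, 9.6]
width: 0.0157
t 21.82 pos [ 0.4358 -0.1757  0.131 ] rpy [-179.37    0.96  154.89] w 0.0157 F [-4.5  0.4  9.6] j6 -1.63
shift units [0.13 0.03 0.04] turn units [-0.06  0.22  6.8 ]
```

```bash

python3 -m inch '[{"rz":0.8,"grip":0,"dx":0.15,"dy":0.04,"dz":0.12,"rx":-0.06,"ry":0.2},{"rz":0.9,"grip":0,"dx":0.1,"dy":0.02,"dz":0.12,"rx":0,"ry":0.05},{"rz":0.9,"grip":0,"dx":0.08,"dy":0.04,"dz":0.1,"rx":0,"ry":0.05},{"rz":0.9,"grip":0,"dx":0.06,"dy":0.05,"dz":0.1,"rx":0,"ry":0}]'
python3 - <<'E'
from h import *
todo(.4332,-.1737,.130,120.9)
E
```

```text
time: 22.32
tool_pos: [0.4354, -0.1746, 0.1321]
ee_rot: [-3.135, 0.02, 2.387]
wrist_force: [-3.8, -0.5, 8.8]
width: 0.0162
t 22.32 pos [ 0.4354 -0.1746  0.1321] rpy [-179.61    1.13  136.76] w 0.0162 F [-3.8 -0.5  8.8] j6 -1.31
shift units [ 0.09 -0.03  0.08] turn units [-0.05  0.24  3.17]
```

```bash

python3 -m inch '[{"rz":0.8,"grip":0,"dx":0.12,"dy":-0.03,"dz":0.15,"rx":-0.05,"ry":0.2},{"rz":0.8,"grip":0,"dx":0.08,"dy":0.02,"dz":0.12,"rx":0,"ry":0.05},{"rz":0.8,"grip":0,"dx":0.06,"dy":0.04,"dz":0.1,"rx":0,"ry":0.05},{"rz":0.5,"grip":0,"dx":0.04,"dy":0.04,"dz":0.08,"rx":0,"ry":0}]'
python3 - <<'E'
from h import *
todo(.4332,-.1737,.130,119.9)
print(robot.get_obs()["wrist_torque"])
s=cams.snapshot("side")
cv2.imwrite("pics/s10.png",cv2.resize(s["frame"][170:320,220:420],(800,600),interpolation=cv2.INTER_CUBIC)[:,:,::-1])
E
```

```text
time: 22.82
tool_pos: [0.4361, -0.1748, 0.1321]
ee_rot: [3.141, 0.017, 2.125]
wrist_force: [-5.0, -0.3, 9.3]
width: 0.0159
t 22.82 pos [ 0.4361 -0.1748  0.1321] rpy [179.96   0.98 121.73] w 0.0159 F [-5.  -0.3  9.3] j6 -1.05
shift units [ 0.1  -0.07  0.08] turn units [0.01 0.2  0.37]
[-0.0902329   1.1389195   0.07651119]
```

View pics/s10.png

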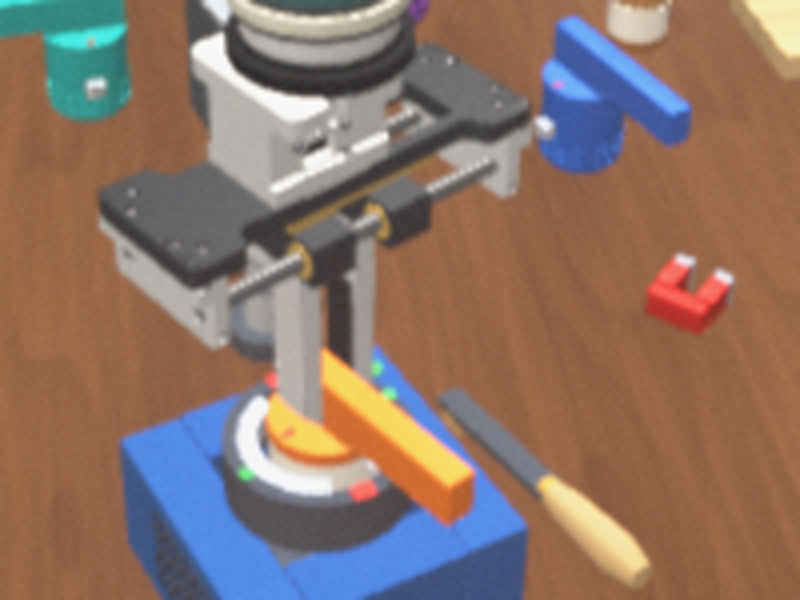

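```bash

python3 -m inch '[{"rz":0.6,"grip":0,"dx":0.1,"dy":-0.04,"dz":0.12,"rx":0,"ry":0.15},{"rz":0.4,"grip":0,"dx":0.06,"dy":0.02,"dz":0.1,"rx":0,"ry":0}]'
python3 - <<'E'
from h import *
todo(.4332,-.1737,.138,119.9)
print(robot.get_obs()["wrist_torque"])
E
```

```text
time: 23.12
tool_pos: [0.4359, -0.1748, 0.1321]
ee_rot: [3.137, 0.015, 2.034]
wrist_force: [-4.3, 1.2, 9.3]
width: 0.0154
t 23.12 pos [ 0.4359 -0.1748  0.1321] rpy [179.75   0.86 116.52] w 0.0154 F [-4.3  1.2  9.3] j6 -0.96
shift units [ 0.08 -0.08 -0.24] turn units [ 0.04  0.17 -0.68]
[-0.06134038  1.1733088   0.23375904]
```

The z torque has risen and the turn is about 84°, so it is at the stop. Easing back about 3° and letting it rise.

```bash

python3 -m inch '[{"rz":-0.5,"grip":0,"dx":0.05,"dy":-0.04,"dz":0,"rx":0,"ry":0.1},{"rz":-0.1,"grip":0,"dx":0,"dy":0,"dz":-0.15,"rx":0,"ry":0},{"rz":0,"grip":0,"dx":0,"dy":0,"dz":-0.12,"rx":0,"ry":0},{"rz":0,"grip":0,"dx":0,"dy":0,"dz":0,"rx":0,"ry":0}]'
python3 - <<'E'
from h import *
todo(.4332,-.1737,.138,119.9)
print(robot.get_obs()["wrist_torque"])
s=cams.snapshot("side")
cv2.imwrite("pics/s11.png",cv2.resize(s["frame"][170:320,220:420],(800,600),interpolation=cv2.INTER_CUBIC)[:,:,::-1])
E
```

```text
time: 23.62
tool_pos: [0.4359, -0.1751, 0.1378]
ee_rot: [3.136, 0.01, 2.086]
wrist_force: [-0.2, -0.4, 5.1]
width: 0.0159
t 23.62 pos [ 0.4359 -0.1751  0.1378] rpy [179.65   0.59 119.54] w 0.0159 F [-0.2 -0.4  5.1] j6 -1.02
shift units [ 0.1  -0.07 -0.01] turn units [ 0.07  0.12 -0.07]
[ 0.04297767  0.32386587 -0.02862769]
```

View pics/s11.png

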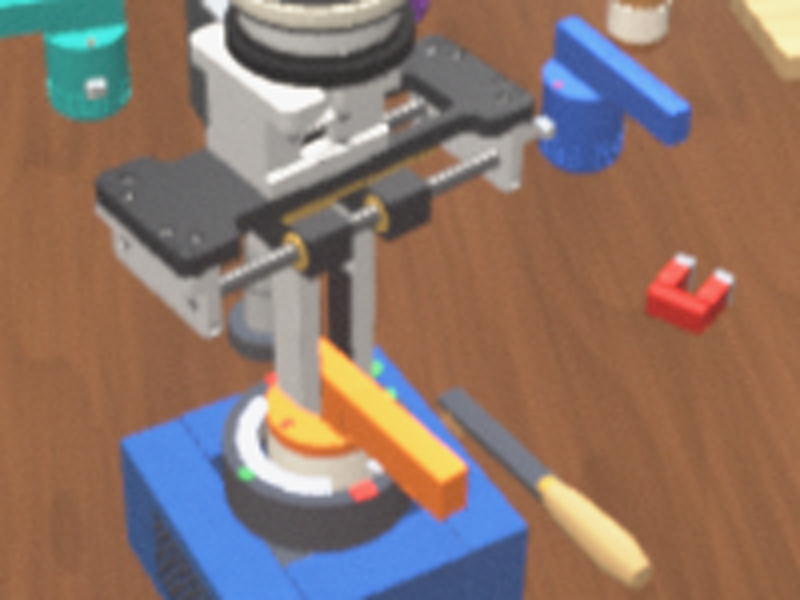

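```bash

python3 -m inch '[{"rz":0,"grip":0,"dx":0,"dy":0,"dz":-0.05,"rx":0,"ry":0},{"rz":0,"grip":0.4,"dx":0,"dy":0,"dz":0,"rx":0,"ry":0},{"rz":0,"grip":0.4,"dx":0,"dy":0,"dz":0,"rx":0,"ry":0},{"rz":0,"grip":0.4,"dx":0,"dy":0,"dz":0,"rx":0,"ry":0},{"rz":0,"grip":0.4,"dx":0,"dy":0,"dz":0,"rx":0,"ry":0}]'
python3 - <<'E'
from h import *
todo(.4332,-.1737,.138,119.9)
E
python3 -m inch '[{"rz":0,"grip":0.4,"dx":0,"dy":0,"dz":-0.5,"rx":0,"ry":0},{"rz":0,"grip":0.4,"dx":0,"dy":0,"dz":-0.8,"rx":0,"ry":0},{"rz":0,"grip":0.4,"dx":0,"dy":0,"dz":-0.9,"rx":0,"ry":0},{"rz":0,"grip":0.4,"dx":0,"dy":0,"dz":-0.9,"rx":0,"ry":0},{"rz":0,"grip":0.4,"dx":0,"dy":0,"dz":-0.9,"rx":0,"ry":0},{"rz":0,"grip":0.4,"dx":0,"dy":0,"dz":-0.5,"rx":0,"ry":0}]'
python3 - <<'E'
from h import *
todo(.4332,-.1737,.138,119.9)
s=cams.snapshot("side");p=cams.snapshot("top")
cv2.imwrite("pics/s12.png",cv2.resize(s["frame"][200:350,220:420],(800,600),interpolation=cv2.INTER_CUBIC)[:,:,::-1])
cv2.imwrite("pics/t12.png",cv2.resize(p["frame"][190:280,360:480],(800,600),interpolation=cv2.INTER_CUBIC)[:,:,::-1])
E
```

```text
time: 24.3
tool_pos: [0.4363, -0.1752, 0.1408]
ee_rot: [3.134, 0.012, 2.087]
wrist_force: [0.2, 0.5, -0.3]
width: 0.0374
t 24.3 pos [ 0.4363 -0.1752  0.1408] rpy [179.59   0.69 119.57] w 0.0374 F [ 0.2  0.5 -0.3] j6 -1.02
shift units [ 0.11 -0.08  0.11] turn units [ 0.08  0.14 -0.07]
time: 25.05
tool_pos: [0.4347, -0.1743, 0.261]
ee_rot: [3.133, 0.014, 2.087]
wrist_force: [0.2, 0.6, 0.9]
width: 0.0377
t 25.05 pos [ 0.4347 -0.1743  0.261 ] rpy [179.5    0.83 119.57] w 0.0377 F [0.2 0.6 0.9] j6 -1.02
shift units [ 0.12 -0.08  4.92] turn units [ 0.1   0.17 -0.07]
```

View pics/s12.png

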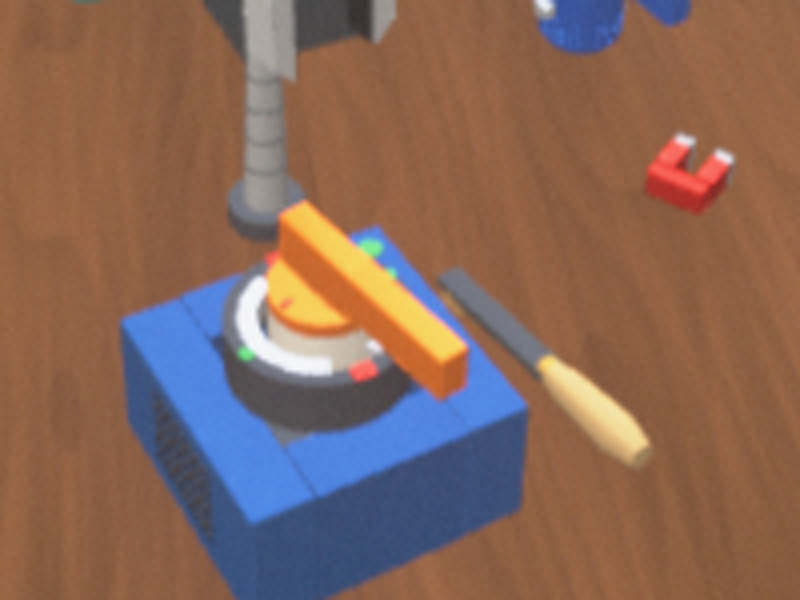

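View pics/t12.png

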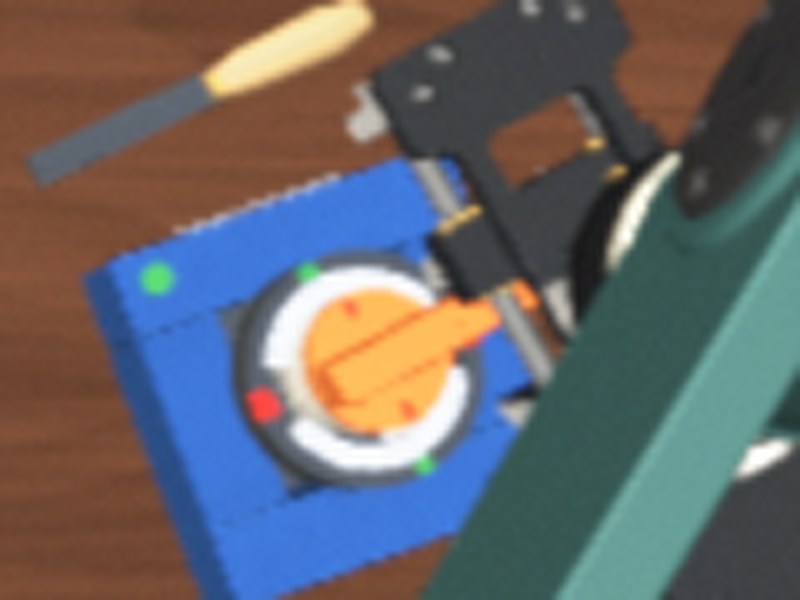

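```bash
python3 - <<'E'
from h import *
p=cams.snapshot("top");sd=cams.snapshot("side");s=800/120
q=lambda u,v,z:atz(p,[(u+.5)/s-.5+360,(v+.5)/s-.5+190],z)[:2]
y=lambda v:np.degrees(np.arctan2(v[1],v[0]))
a,b=q(351,308,.118),q(408,408,.118);g,h=q(308,272,.1),q(424,466,.1)
print("marks centre",(a+b)/2,"dir",y(a-b),"disc",q(376,361,.118),"green centre",(g+h)/2,"dir",y(g-h))
for q2 in("mandrel","file","magnet","bottle"):
  for P in (p,sd): print(q2,[(np.round(d["pixel"]).tolist(),round(d["score"],2)) for d in spotter.place_of(P,q2)[:1]])
# height from side: handle tip corners obs (scale4, off 220,200): (450,360)-(467,345) top
for z in(.055,.060,.067):
  R=Ro.from_euler('z',-60.5,degrees=True).as_matrix();c=np.array([.4337,-.1737,z])
  print(z,[np.round((proj(sd,R@(np.array(P)/1000)+c)-[220,200]+.5)*4-.5,1).tolist() for P in([90,8,86],[90,-8,86],[-25,8,86],[-25,-8,86],[90,-8,62])])
E
```

```text
marks centre [ 0.43565984 -0.17440259] dir 29.39980589845519 disc [ 0.43449007 -0.17313897] green centre [ 0.4328521  -0.17411108] dir 30.694859929770107
mandrel [([335.0, 247.0], 0.7)]
mandrel [([286.0, 256.0], 0.69)]
file [([389.0, 205.0], 0.9)]
file [([354.0, 296.0], 0.87)]
magnet [([341.0, 163.0], 0.61)]
magnet [([392.0, 248.0], 0.67)]
bottle [([406.0, 247.0], 0.52)]
bottle [([378.0, 180.0], 0.73)]
0.055 [[464.9, 354.8], [434.9, 371.8], [300.4, 208.3], [271.3, 222.6], [433.2, 413.1]]
0.06 [[465.4, 346.0], [435.3, 363.1], [300.3, 199.9], [271.1, 214.1], [433.6, 404.6]]
0.067 [[466.1, 333.7], [435.8, 350.7], [300.2, 187.9], [270.9, 202.1], [434.1, 392.6]]
```

```bash
python3 -c "
from h import *
print(robot.get_obs()['wrist_force'],robot.get_obs()['qvel'].round(3)); print(robot.close_job())"
```

```text
[-0.25888441 -0.26294835 -0.42288433] [-0.    -0.004 -0.004  0.002  0.003 -0.   ]
the job is handed in; nothing more can be done
None
```

The cartridge is locked in the extractor's port and released. I handed the job in after about 26 s of the 58 s allowed; no verdict was reported.

**What I did:**
- I drew the cartridge about 98 mm out of the stand by the lever end, let it go upright on the bench, and took it again by the middle of the handle.
- I lowered it with the lugs over the slots and pressed it to an origin height of about 52 mm. The force change of about 12.6 N fits the spring at that depth.
- I turned it clockwise to the stop at about 84°, backed off about 3°, let it spring up, opened the gripper and lifted away.

**Last checks:**
- **Height:** the side picture fits an origin height of about 60 mm, and the gripper height at release agreed.
- **Angle:** about 81° from the slots by the red marks and green dots in the top picture.
- **Position:** 2 to 3 mm off the port axis. The two top-picture measurements differed by about 2 mm; both are within the 5 mm limit.
- **Upright:** it looks upright in both pictures; I did not measure the angle.
- **Bystanders:** the mandrel, file and magnet were found within a few pixels of where they began in both pictures. The bottle was found only in the side picture, about 4 pixels from its start. The top picture's bottle match fell on the extractor, so I disregarded it.

During the turn the port pushed sideways on the gripper with up to about 5 N, because it was 2 to 3 mm off the axis I had measured. That force was gone once the cartridge was released.

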